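# Fit the stop plate and square the sensor bracket into the fixture corner

### The job

Take the flat stop plate out of its storage stand, slide it upright all the way down into the slot between the two posts of the locating fixture and let go of it. Then set the sensor bracket flat on the fixture's base and press it into the corner so that it is square and flush against the stop plate and the fixed fence at once, and finish while still holding it pressed there with the gripper, as for a colleague to mark it out. Leave the other things on the worktop where they stand.

Things in the scene. Friction and masses are not known exactly. Their poses are not given: they have to be found in the camera images.
- fixture: Bright metal locating fixture, fixed to the worktop near its middle. Origin: centre of the underside of its square base, 140 x 140 x 12 mm; z up. Two U-shaped posts at its +x side (|y| 43 to 64.5 mm) hold the slot for the stop plate; a low fixed fence runs along x on its +y side. Plate and fence make the corner; the base is open towards -x and -y.
- slot_floor (a point): Centre of the slot's floor, on the base top: (50, 0, 12) mm in the fixture, axes as the fixture's. The slot is 12 mm wide (x), 113 mm long (y), open at the top; post walls 8 mm thick, straight to 43 mm above this floor, then flared out 4 mm a side up to 53 mm as a lead-in. Between the posts (|y| under 43 mm) it is open to front and back.
- bracket_home (a point): Point on the base top, (15, 4, 12) mm in the fixture, axes as the fixture's: where the middle of the bracket's underside lies, to about 1 mm, when it is home in the corner (stop plate face 30 mm towards +x, fixed fence face 30 mm towards +y).
- fixed_fence: Low dark steel bar fixed on the base along the fixture's x, 96 x 10 x 18 mm high. Origin: centre of its underside, at (-12, 39, 12) mm in the fixture; axes as the fixture's. Its working face looks to -y, 5 mm from its origin.
- plate_stand: Grey plastic storage stand of the stop plate, fixed to the worktop left or right of the fixture (it and the bracket change sides). Foot 50 x 130 x 8 mm; two walls along its y, up to z 28 mm, with a 12.4 mm slot between them, closed at the ends. Origin: centre of the underside; y along the slot, z up.
- stop_plate: Plain dark steel slab, 10 mm thick (its x) x 110 mm long (its y) x 60 mm high (its z), about 0.2 kg, loose, standing on its long edge in the stand, upper 40 mm free. Origin: centre of its lower edge face, at the start 8 mm above the worktop. It may go into the fixture either way round.
- bracket: Loose bright metal bracket on the worktop, on the other side of the fixture from the stand: foot 60 x 60 x 22 mm high, on it an upright web, 14 mm thick (its y), 44 mm long (its x), up to z 65 mm, to grip. About 0.3 kg. Origin: centre of the underside. Any of its four square turns is right. A push of some 5 N on each fence is ample; the fences are rigid.
- weight_200: Bystander: small brass check weight, 30 mm across, 51 mm high; origin at the centre of its underside. Leave alone.
- vial_0: Bystander: small glass vial with black cap, 28 mm across, 60 mm high; origin at the centre of its underside. Leave alone.
- pipette_bulb: Bystander: red rubber pipette bulb, 53 mm across, 76 mm high; origin at the centre of its underside. Leave alone.
There are look-alikes about, which are no part of the job. Several things look just like the bracket: the one meant starts farthest to the robot's left.

How it is judged:
By the outcome, as a careful person would: the job done as asked, in the order asked, and still so for the second after the job is handed in, while the arm keeps its last pose, push and grip.
It also fails if it takes over 72 s, if anything falls off the work surface, if the arm or the gripper's body presses on something with over 40 N, if the wrist force passes 120 N, or if a joint passes its speed limit or range.

### The arm

A 6-joint arm with a two-finger parallel gripper is mounted at the origin on a cart in front of the work surface, level with it; the furniture and walls round the work are solid. World frame = base frame: x ahead of the robot, y to its left, z up, the work surface at z = 0. Lengths are in mm, angles in rad, forces in N, time in s.
With the tool pointing down it reaches from about 350 to 875 mm from the base axis. Payload 4.2 kg.
Tool frame: the origin (TCP) lies midway between the tips of the shut fingers; the grasp point (between the pads) lies 19 mm behind it; z points along the fingers, y is the direction in which the jaws open and shut (so a half turn about z gives the same grasp; the last joint's range is limited). The gripper opens to 85 mm and grips with 20 to 120 N. Pads are 22 mm wide; open, the fingers measure 114 mm over their backs; the gripper's body (76 mm by 85 mm) begins 54 mm behind the grasp point. The pads swing forward as they close: fully open they stand 13 mm farther back than shut.
Start: joints at [-0.87, 0.385, 0.008, 0, -1.194, -0.259], TCP at [267.241, -564.961, 196.512] pointing down, gripper open.
Joint ranges: [-3.14, 3.14], [-1.21, 2.06], [-1.07, 1.41], [-3.16, 2.05], [-2.99, -0.16], [-3.1, 3.1]. Speed limits (rad/s): [2.79, 2.79, 3.14, 3.14, 3.14, 3.14].

### API

Orientations are given as a unit quaternion [x, y, z, w].
In Python, from bench import readout, optics, workorder, nets gives the robot as it stands. The module is installed in compiled form; this text tells all that it offers.
- The arm moves only by the tool move_arm, never from a script. Its argument "steps" is a list of rows, each a list of 7 numbers: the opening, from -1 (shut) to 1 (fully open), so that 0 is half open, then the shift along the world's x, y, z in mm, then the turn, a rotation vector about the world's x, y, z in rad. In form: [[gripper, tx, ty, tz, wx, wy, wz], ...]. A call has 1 to 5 rows; each row is the pose to reach, as a shift and turn from the pose commanded when the call began; what a row does not reach only later rows make up. A row lasts 1/12 s, in which the tool goes at most 41.7 mm and 7.16 degrees, less where a joint would pass 70% of its speed; a pose out of reach is approached as far as the arm can. A call with a gripper value outside its range is refused whole. The fingers move at their own pace and stop on an object; the grip force is fixed at half the most. Time passes only in rows, so rows that repeat a pose let the fingers close. It gives the time, the measured TCP pose, the force and the opening at its end, in the units of the state.
- readout.read_state(): the state, without advancing time (a new reading comes with each control period).
- optics.get_image(name): name is "scene" or "top" or "wrist"; returns a dict with "frame" (420x560x3 uint8, blue, green, red), "fx", "fy", "cx", "cy" (pixels), "rvec" (rotation vector, rad) and "tvec" (3), from world to camera coordinates, as OpenCV has them. Camera axes: x right, y down, z forward; pixel columns grow to the right and rows downward; lengths in mm; the calibration is good to about 2 mm. A picture is of the moment at which its call begins. There is no depth.
- workorder.job_done(): hands the job in, once; it reports no verdict.
Trained networks look in a picture, given as the dict that the camera call returned (one of the last four; its "shot" number tells which), for a name from the list of things; names that differ only in an ending like _2 or _b are one class to them, and where a whole thing is asked for, a point or a joint stands for the part that bears it (a point fixed in the world has none). Each returns a list of dicts, best first, with "conf" (0 to 1); they miss things now and then, are a little off and sometimes report something else, mostly with a low value. They report only what shows in the picture. A call takes as long as a camera call. They do not tell look-alikes from the thing itself.
- nets.silhouettes(name, picture): "region" (420x560 bool, what is visible of it) and "extent" ([left, top, right, bottom] in pixels, round what is visible of it).
- nets.tip_of(name, picture): "uv" ([column, row] in pixels: a listed point, or the origin of a listed thing).
The state is a dict: "clock": time; "joints": joint angles; "joint_vel": joint speeds; "joint_efforts": joint torques, N m; "position": TCP position; "ee_rot": TCP orientation; "contact_force": force on the tool from outside, world axes, zero at the start; "wrist_torque": the same for the moment, N m; "gripper_width": finger opening in mm.
Only numpy, scipy, OpenCV 4.12 (cv2) and the standard library are available. Lean on these libraries where they do the work, as an engineer would, in place of code of your own. Each camera call takes 0.05 s, during which the arm holds its last target.

## Working session

There is one attempt and no reset: what is moved stays moved. The work goes in short steps, Python scripts to look and compute and a tool call to move; the robot and the scene stay as the last step left them, time stands still between calls to the robot, and variables do not carry over. Pictures are saved under pics/ and viewed, and the job is handed in when it is done.

Besides the shell and the picture viewer there is one more tool, called after "Request:" as name(argument=value, ...), one argument or row to a line, values as JSON. move_arm: Moves the arm, as the interface text tells. Its arguments: {"type":"object","properties":{"steps":{"type":"array","items":{"type":"array","items":{"type":"number"}}}},"required":["steps"]}

```bash
mkdir -p pics
cat > h.py <<'E'
import numpy as np, cv2
from bench import readout, optics, workorder, nets
def ray(im,uv):
    R=cv2.Rodrigues(np.array(im["rvec"],float))[0]; t=np.array(im["tvec"],float).ravel()
    d=R.T@np.array([(uv[0]-im["cx"])/im["fx"],(uv[1]-im["cy"])/im["fy"],1]); return -R.T@t,d
def atz(im,uv,z):
    o,d=ray(im,uv); return o+d*(z-o[2])/d[2]
def proj(im,P):
    K=np.array([[im["fx"],0,im["cx"]],[0,im["fy"],im["cy"]],[0,0,1]],float)
    return cv2.projectPoints(np.array(P,float).reshape(-1,3),np.array(im["rvec"],float),np.array(im["tvec"],float),K,None)[0].reshape(-1,2)
E
python3 - <<'E'
from h import *
np.set_printoptions(precision=2,suppress=True)
s=readout.read_state();print(s)
for n in("scene","top","wrist"):
    im=optics.get_image(n);cv2.imwrite(f"pics/{n}0.png",im["frame"])
    o,d=ray(im,(im["cx"],im["cy"]));print(n,o,d,im["fx"],im["cx"],im["cy"])
    for nm in("fixture","plate_stand","stop_plate","bracket","slot_floor","bracket_home"):
        r=nets.tip_of(nm,im);z={"slot_floor":12,"bracket_home":12,"stop_plate":8}.get(nm,0)
        for q in r[:4]: print(n,nm,round(q["conf"],2),np.array(q["uv"]),atz(im,q["uv"],z)[:2])
E
```

```text
{'clock': 0.0, 'joints': array([-0.87,  0.39,  0.01, -0.  , -1.19, -0.26]), 'joint_vel': array([ 0.,  0.,  0., -0.,  0.,  0.]), 'joint_efforts': array([  0.  , -39.23,  18.84,   4.19,  -0.  ,   0.  ]), 'position': array([ 266.95, -564.38,  195.44]), 'ee_rot': array([-0.22,  0.98,  0.  , -0.  ]), 'contact_force': array([-0.43,  0.06,  0.76]), 'wrist_torque': array([ 0.  , -0.  ,  0.03]), 'gripper_width': 85.50699016739398}
scene [-50.61 811.77 494.06] [ 0.55 -0.72 -0.42] 472.51276440174473 280.63790306269794 212.67528969123398
scene fixture 0.95 [326.2 225.9] [472.27 -48.8 ]
scene plate_stand 0.91 [371.7 196.2] [ 469.78 -275.31]
scene stop_plate 0.92 [369.9 193.6] [ 473.7  -271.28]
scene stop_plate 0.19 [370.4 195.2] [ 467.38 -261.94]
scene bracket 0.98 [253. 281.] [458.24 235.49]
scene bracket 0.95 [322.8 263.2] [386.39 100.9 ]
scene slot_floor 0.96 [309.4 213.8] [528.14 -60.5 ]
top [ 431.99   45.92 1452.32] [ 0.09 -0.   -1.  ] 518.3270913061288 286.4268631440295 206.44679093764034
top fixture 0.91 [322.2 236.2] [477.14 -58.  ]
top plate_stand 0.8 [401.8 236.7] [ 479.27 -280.94]
top stop_plate 0.51 [401.1 236. ] [ 480.93 -277.19]
top bracket 0.96 [264.1 272.7] [373.19 102.61]
top bracket 0.93 [215.7 240.4] [460.69 239.63]
top slot_floor 0.87 [320.1 221.5] [517.53 -50.9 ]
top slot_floor 0.45 [320.9 236.9] [474.77 -53.55]
top slot_floor 0.45 [301.5 240.5] [463.94   0.16]
top bracket_home 0.7 [321.4 232.4] [487.27 -54.82]
top bracket_home 0.65 [401.3 236.3] [ 479.97 -276.85]
wrist [ 191.82 -599.9   373.38] [ 0.29  0.14 -0.95] 317.32179974407484 281.6569592324597 212.30322764350632
wrist plate_stand 0.79 [391.2 378.1] [ 473.18 -284.42]
```

View pics/scene0.png

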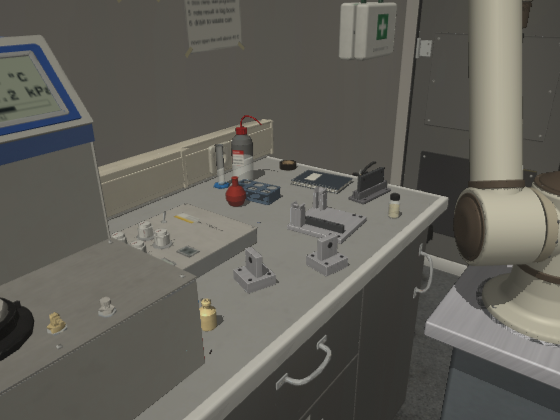

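View pics/top0.png

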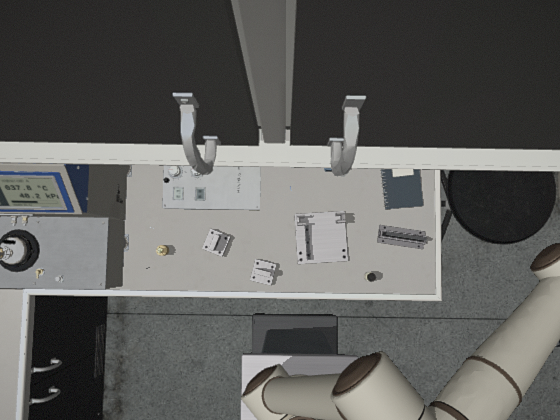

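View pics/wrist0.png

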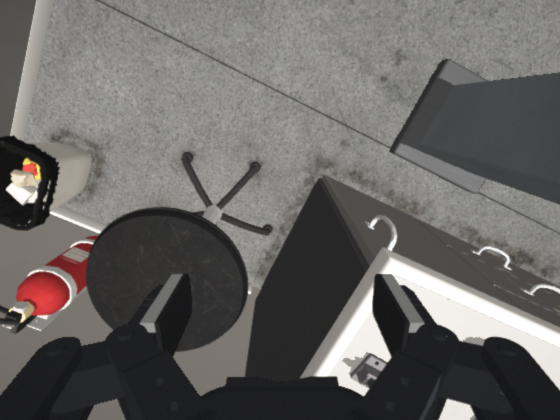

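The scene matches the description. In the top view the fixture is at about (322,237) with its posts on the far side and its fence on the left. The stand with the plate is at (402,237). The target bracket is the leftmost one, at (216,240), and the one at (264,272) is a look-alike. The bulb, vial and weight stand clear.

Run:
```python
from h import *
np.set_printoptions(precision=1,suppress=True)
im=optics.get_image("top")
for nm,z in(("fixture",12),("plate_stand",28),("stop_plate",68),("fixed_fence",30),("bracket",22)):
    for r in nets.silhouettes(nm,im)[:3]:
        ys,xs=np.nonzero(r["region"])
        P=np.array([atz(im,(x,y),z)[:2] for x,y in zip(xs,ys)],np.float32)
        print(nm,round(r["conf"],2),r["extent"],cv2.minAreaRect(P))
for nm,z in (("vial_0",0),("pipette_bulb",0),("weight_200",0)):
    for r in nets.tip_of(nm,im)[:1]: print(nm,r["conf"],atz(im,r["uv"],z))
f=im["frame"][190:300,190:440];cv2.imwrite("pics/topz.png",cv2.resize(f,None,fx=3.2,fy=3.2,interpolation=cv2.INTER_CUBIC))
```

```text
fixture 0.78 [297.2, 208.5, 352.3, 261.8] ((474.6746520996094, -53.83495330810547), (144.13169860839844, 142.18470764160156), 4.188421249389648)
plate_stand 0.78 [377.7, 223.3, 428.0, 250.3] ((478.49920654296875, -273.8830261230469), (132.0319366455078, 49.57938003540039), 82.14289093017578)
stop_plate 0.67 [381.5, 233.1, 429.8, 241.6] ((478.4449157714844, -271.578369140625), (118.62242126464844, 13.237345695495605), 82.77320861816406)
fixed_fence 0.68 [304.0, 228.0, 307.1, 258.7] ((461.20721435546875, -14.931833267211914), (84.87922668457031, 9.964301109313965), 4.780874729156494)
bracket 0.98 [251.0, 261.1, 278.2, 286.4] ((375.9778137207031, 106.93558502197266), (59.893638610839844, 61.613983154296875), 75.04913330078125)
bracket 0.56 [203.1, 227.2, 232.2, 257.3] ((454.94970703125, 236.0791015625), (63.005859375, 63.17866134643555), 68.9660873413086)
vial_0 0.58 [ 483.2 -278.7    0. ]
weight_200 0.44 [428.6 386.9   0. ]
```

View pics/topz.png

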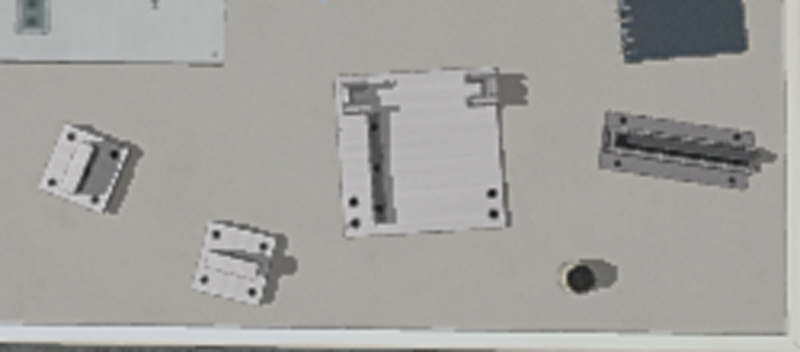

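Request:
move_arm(
  steps=[
    [1,105,145,0,0,0,0.5],
    [1,105,145,0,0,0,0.5],
    [1,105,145,0,0,0,0.5],
    [1,105,145,0,0,0,0.5],
    [1,105,145,0,0,0,0.5],
  ],
)

```text
clock: 1.92
position: [374.5, -416.5, 196.9]
ee_rot: [-0.457, 0.889, -0.0, 0.001]
contact_force: [-0.3, -0.8, -0.8]
gripper_width: 85.2
```

Request:
move_arm(
  steps=[
    [1,105,145,10,0,0,0.488],
    [1,105,145,10,0,0,0.488],
    [1,105,145,10,0,0,0.488],
    [1,105,145,10,0,0,0.488],
    [1,105,145,10,0,0,0.488],
  ],
)

```text
clock: 2.33
position: [480.1, -271.7, 207.2]
ee_rot: [-0.658, 0.753, -0.001, 0.001]
contact_force: [-0.8, -0.1, -0.1]
gripper_width: 85.4
```

Run:
```python
from h import *
np.set_printoptions(precision=2,suppress=True)
s=readout.read_state();print(s["clock"],s["position"],s["ee_rot"],s["joints"])
im=optics.get_image("wrist");cv2.imwrite("pics/w1.png",im["frame"])
print(ray(im,(280,210)))
for nm,z in (("plate_stand",0),("stop_plate",8),("fixture",0)):
    for q in nets.tip_of(nm,im)[:2]: print(nm,round(q["conf"],2),q["uv"],atz(im,q["uv"],z)[:2])
for nm,z in (("plate_stand",28),("stop_plate",68)):
    for r in nets.silhouettes(nm,im)[:1]:
        ys,xs=np.nonzero(r["region"]);P=np.array([atz(im,(x,y),z)[:2] for x,y in zip(xs,ys)],np.float32)
        print(nm,r["conf"],r["extent"],cv2.minAreaRect(P))
```

```text
2.3333 [ 480.06 -271.73  207.15] [-0.66  0.75 -0.    0.  ] [-0.22  0.25 -0.16 -0.   -1.16  0.09]
(array([ 467.64, -352.98,  383.99]), array([ 0.05,  0.31, -0.95]))
plate_stand 0.69 [283.4, 170.6] [ 476.23 -277.92]
stop_plate 0.55 [282.5, 171.4] [ 477.24 -278.66]
fixture 0.69 [303.9, 320.4] [475.7  -57.57]
plate_stand 0.61 [260.4, 116.2, 304.2, 230.3] ((478.23516845703125, -278.4696960449219), (129.38267517089844, 47.99311447143555), 81.76736450195312)
stop_plate 0.65 [277.1, 124.7, 284.5, 233.5] ((478.4085998535156, -280.46435546875), (110.93708038330078, 10.65703010559082), 81.70904541015625)
```

View pics/w1.png

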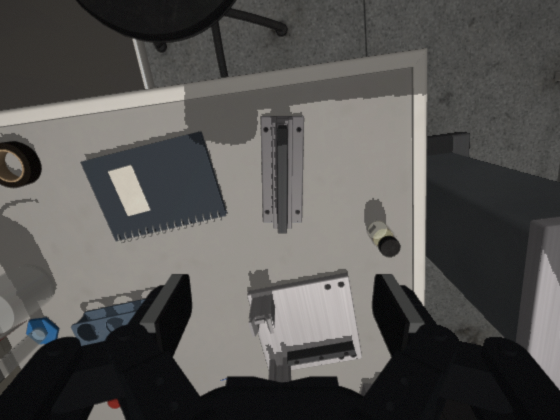

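The wrist view shows the stand upright at (283,170), the plate at (282,175) and the fixture at (305,320). The vial is clear, at (383,238). Next I'll take the same view over the fixture so both can be measured the same way.

Request:
move_arm(
  steps=[
    [1,0,195,0,0,0,0.2],
    [1,0,195,0,0,0,0.2],
    [1,0,195,0,0,0,0.2],
    [1,0,195,0,0,0,0.2],
    [1,0,195,0,0,0,0.2],
  ],
)

```text
clock: 3.05
position: [476.5, -78.9, 206.7]
ee_rot: [0.727, -0.687, 0.0, -0.0]
contact_force: [0.1, -0.4, -0.2]
gripper_width: 85.4
```

Run:
```python
from h import *
np.set_printoptions(precision=2,suppress=True)
s=readout.read_state();print(s["clock"],s["position"],s["ee_rot"])
im=optics.get_image("wrist");cv2.imwrite("pics/w2.png",im["frame"])
import pickle;pickle.dump(im,open("w2.pkl","wb"))
for nm,z in (("fixture",0),("slot_floor",12),("bracket_home",12),("fixed_fence",12),("bracket",0)):
    for q in nets.tip_of(nm,im)[:2]: print(nm,round(q["conf"],2),q["uv"],atz(im,q["uv"],z)[:2])
for nm,z in (("fixture",12),("fixed_fence",30),("bracket",22)):
    for r in nets.silhouettes(nm,im)[:1]:
        ys,xs=np.nonzero(r["region"]);P=np.array([atz(im,(x,y),z)[:2] for x,y in zip(xs,ys)],np.float32)
        print(nm,r["conf"],r["extent"],cv2.minAreaRect(P))
f=im["frame"][80:260,180:420];cv2.imwrite("pics/w2z.png",cv2.resize(f,None,fx=3.3,fy=3.3,interpolation=cv2.INTER_CUBIC))
```

```text
3.05 [476.46 -78.93 206.68] [ 0.73 -0.69  0.   -0.  ]
fixture 0.92 [284.8, 196.2] [469.88 -53.23]
slot_floor 0.85 [243.3, 197.2] [520.5  -52.47]
slot_floor 0.74 [291.8, 228.4] [458.88 -15.18]
bracket_home 0.72 [266.4, 201.0] [492.26 -49.25]
fixed_fence 0.92 [294.2, 226.1] [456.09 -18.44]
bracket 0.92 [345.3, 307.1] [374.39 104.79]
bracket 0.75 [287.2, 377.9] [448.62 237.83]
fixture 0.66 [217.9, 135.7, 344.3, 269.5] ((474.52398681640625, -43.0679931640625), (145.92776489257812, 163.5880126953125), 5.005458831787109)
fixed_fence 0.86 [251.7, 225.7, 331.6, 238.9] ((459.417724609375, -18.84297752380371), (96.31086730957031, 18.082002639770508), 3.2619435787200928)
bracket 0.81 [265.1, 358.1, 308.9, 379.8] ((451.2532958984375, 207.46017456054688), (40.48700714111328, 60.16022491455078), 68.86359405517578)
```

View pics/w2.png

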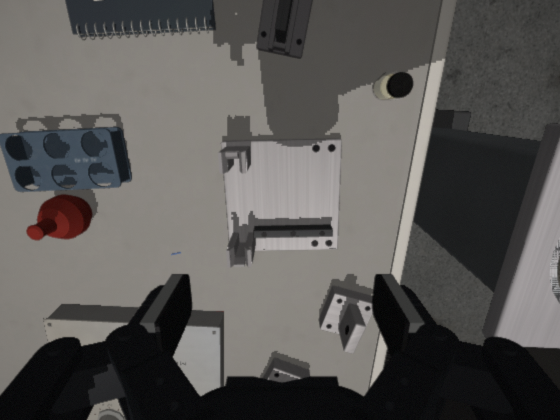

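View pics/w2z.png

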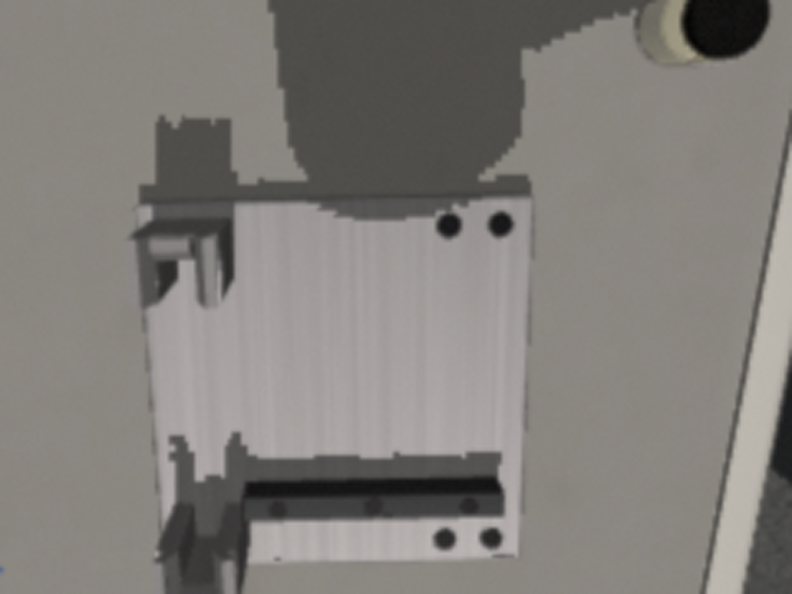

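```bash
cat > fit.py <<'E'
from h import *
from scipy.optimize import least_squares
def fit(im,M,uv,x0):
    M=np.array(M,float);uv=np.array(uv,float)
    def W(p):
        c,s=np.cos(p[2]),np.sin(p[2]);return np.c_[p[0]+c*M[:,0]-s*M[:,1],p[1]+s*M[:,0]+c*M[:,1],M[:,2]]
    r=least_squares(lambda p:(proj(im,W(p))-uv).ravel(),x0,x_scale=[1,1,.01])
    return r.x,(proj(im,W(r.x))-uv)
def xf(p,M):
    M=np.array(M,float);c,s=np.cos(p[2]),np.sin(p[2]);return np.c_[p[0]+c*M[:,0]-s*M[:,1],p[1]+s*M[:,0]+c*M[:,1],M[:,2]]
E
python3 - <<'E'
from fit import *
import pickle
np.set_printoptions(precision=2,suppress=True)
im=pickle.load(open("w2.pkl","rb"))
M=[(70,-70,12),(-70,-70,12),(-70,70,12),(36,34,30),(-60,34,30),(36,44,30),(-60,44,30)]
uv=np.array([(138,205),(531,196),(517,556),(245,496),(501,490),(246,519),(503,514)])/3.3+[180,80]
p,r=fit(im,M,uv,[474,-54,.07]);print(p,r)
# overlay
f=im["frame"].copy()
def poly(Q,c):
    cv2.polylines(big,[np.round((proj(im,xf(p,Q))-[180,80])*3.3*8).astype(int)],True,c,1,cv2.LINE_AA,3)
big=cv2.resize(f[80:260,180:420],None,fx=3.3,fy=3.3,interpolation=cv2.INTER_CUBIC)
poly([(70,-70,12),(-70,-70,12),(-70,70,12),(70,70,12)],(0,0,255))
poly([(36,34,30),(-60,34,30),(-60,44,30),(36,44,30)],(0,255,0))
for s in(1,-1):
    poly([(44,43*s,65),(56,43*s,65),(56,56.5*s,65),(44,56.5*s,65)],(255,0,255))
    poly([(44,43*s,12),(56,43*s,12),(56,56.5*s,12),(44,56.5*s,12)],(255,255,0))
    poly([(40,43*s,65),(60,43*s,65),(60,60.5*s,65),(40,60.5*s,65)],(255,0,0))
cv2.imwrite("pics/ov.png",big)
E
```

```text
[473.01 -53.71   0.08] [[-1.72 -1.04]
 [ 1.21 -1.11]
 [ 1.26  1.01]
 [-1.27  0.14]
 [ 1.31  0.29]
 [-1.15  0.86]
 [ 0.46  0.73]]
```

View pics/ov.png

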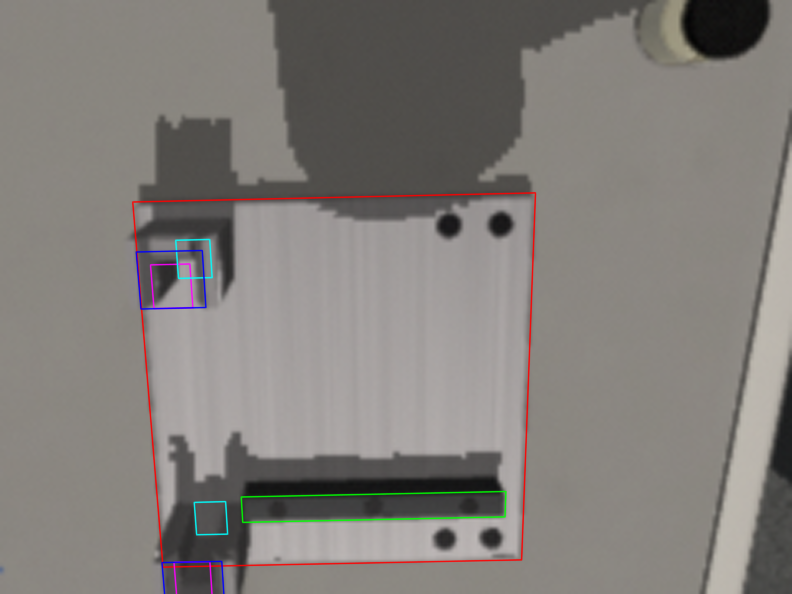

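Run:
```python
from fit import *
import pickle
np.set_printoptions(precision=2,suppress=True)
im=pickle.load(open("w2.pkl","rb"))
M=np.array([(70,-70,12),(-70,-70,12),(-70,70,12),(36,34,30),(-60,34,30),(36,44,30),(-60,44,30)],float)
uv=(np.array([(138,205),(531,196),(517,556),(245,496),(501,490),(246,519),(503,514)])+.5)/3.3-.5+[180,80]
f=lambda p:(proj(im,xf(p,M)+[0,0,p[3]])-uv)
r=least_squares(lambda p:f(p).ravel(),[474,-54,.07,0],x_scale=[1,1,.01,1]);print(r.x,f(r.x))
p=r.x
big=cv2.resize(im["frame"][80:260,180:420],None,fx=3.3,fy=3.3,interpolation=cv2.INTER_CUBIC)
def poly(Q,c):
    cv2.polylines(big,[np.round(((proj(im,xf(p,Q)+[0,0,p[3]])-[180,80]+.5)*3.3-.5)*8).astype(int)],True,c,1,cv2.LINE_AA,3)
poly([(70,-70,12),(-70,-70,12),(-70,70,12),(70,70,12)],(0,0,255))
poly([(36,34,30),(-60,34,30),(-60,44,30),(36,44,30)],(0,255,0))
for s in(1,-1):
    poly([(44,43*s,12),(56,43*s,12),(56,56.5*s,12),(44,56.5*s,12)],(255,255,0))
    poly([(40,43*s,65),(60,43*s,65),(60,60.5*s,65),(40,60.5*s,65)],(255,0,0))
    poly([(36,43*s,65),(64,43*s,65),(64,64.5*s,65),(36,64.5*s,65)],(255,0,255))
cv2.imwrite("pics/ov2.png",big)
# same for stand in top/scene cams: fixture corners in other views
for n in("top","scene"):
    jm=optics.get_image(n);pickle.dump(jm,open(n+".pkl","wb"))
    b=jm["frame"].copy();s=3.3
    q=proj(jm,[[473,-54,20]])[0];x0,y0=int(q[0]-110),int(q[1]-80)
    b=cv2.resize(b[y0:y0+160,x0:x0+220],None,fx=3.5,fy=3.5,interpolation=cv2.INTER_CUBIC)
    for Q,c in (([(70,-70,12),(-70,-70,12),(-70,70,12),(70,70,12)],(0,0,255)),([(36,34,30),(-60,34,30),(-60,44,30),(36,44,30)],(0,255,0)),([(36,43,65),(64,43,65),(64,64.5,65),(36,64.5,65)],(255,0,255)),([(36,-43,65),(64,-43,65),(64,-64.5,65),(36,-64.5,65)],(255,0,255))):
        cv2.polylines(b,[np.round(((proj(jm,xf(p,Q))-[x0,y0]+.5)*3.5-.5)*8).astype(int)],True,c,1,cv2.LINE_AA,3)
    cv2.imwrite(f"pics/ov2{n}.png",b)
```

```text
[472.97 -51.69   0.08  -8.21] [[-0.04  0.31]
 [ 0.13  0.32]
 [ 0.42  0.07]
 [-0.36 -0.48]
 [ 0.48 -0.3 ]
 [-0.25  0.08]
 [-0.35 -0.02]]
```

View pics/ov2.png

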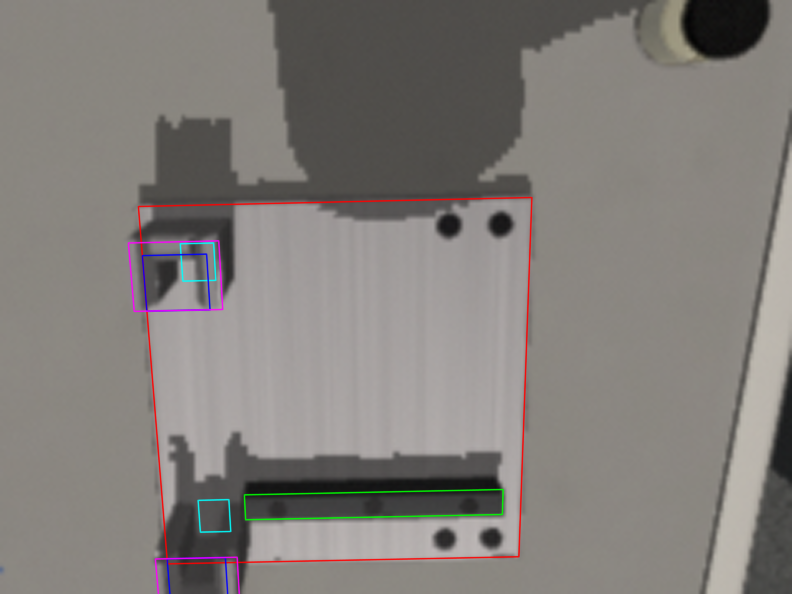

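View pics/ov2top.png

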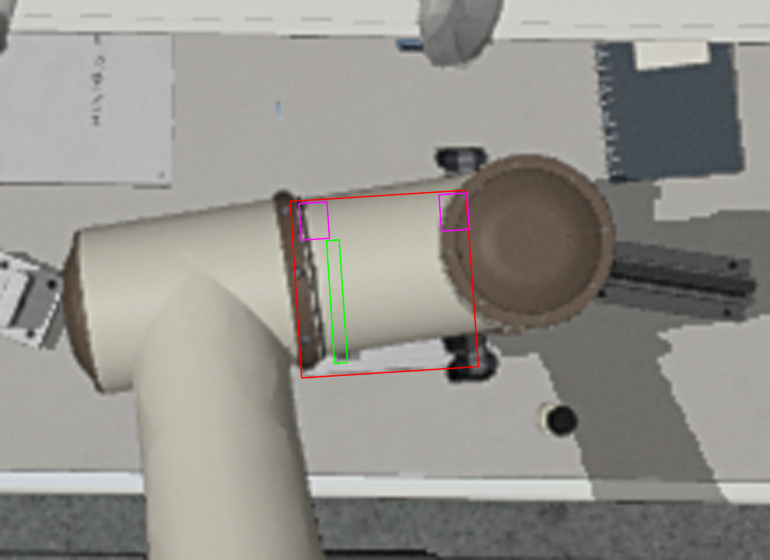

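View pics/ov2scene.png

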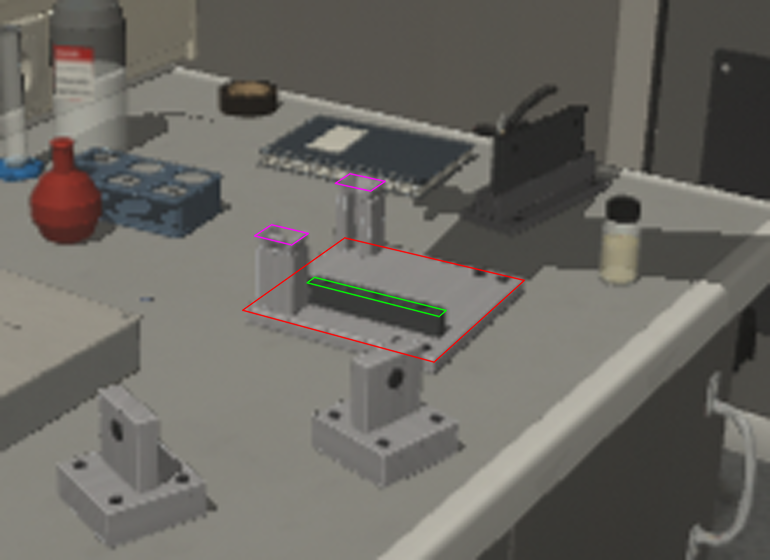

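The overlay fits the fixture to under a pixel, with a small depth bias in the wrist camera. I'll go back over the stand and measure it the same way.

Request:
move_arm(
  steps=[
    [1,1,-195,-20,0,0,-0.21],
    [1,1,-195,-20,0,0,-0.21],
    [1,1,-195,-20,0,0,-0.21],
    [1,1,-195,-20,0,0,-0.21],
    [1,1,-195,-20,0,0,-0.21],
  ],
)

```text
clock: 4.02
position: [477.7, -278.2, 185.9]
ee_rot: [-0.651, 0.759, 0.0, -0.0]
contact_force: [0.7, 0.4, 1.0]
gripper_width: 84.8
```

Run:
```python
from fit import *
import pickle
np.set_printoptions(precision=4,suppress=True)
s=readout.read_state();print(s["clock"],s["position"],s["ee_rot"])
im=optics.get_image("wrist");pickle.dump(im,open("w3.pkl","wb"))
f=im["frame"][90:250,180:400];cv2.imwrite("pics/w3z.png",cv2.resize(f,None,fx=3.6,fy=3.6,interpolation=cv2.INTER_CUBIC))
i2=pickle.load(open("w2.pkl","rb"))
M=np.array([(70,-70,12),(-70,-70,12),(-70,70,12),(36,34,30),(-60,34,30),(36,44,30),(-60,44,30)],float)
uv=(np.array([(138,205),(531,196),(517,556),(245,496),(501,490),(246,519),(503,514)])+.5)/3.3-.5+[180,80]
g=lambda p:(proj(i2,xf(p,M)+[0,0,p[3]])-uv).ravel()
p=least_squares(g,[474,-54,.07,0],x_scale=[1,1,.01,1]).x;print(p,xf(p[:3],[(50,0,12),(15,4,12)]))
```

```text
4.0167 [ 477.6525 -278.1922  185.9201] [-0.651   0.7591  0.0001 -0.0003]
[472.9656 -51.6877   0.0794  -8.2112] [[522.8082 -47.7236  12.    ]
 [487.6012 -46.511   12.    ]]
```

View pics/w3z.png

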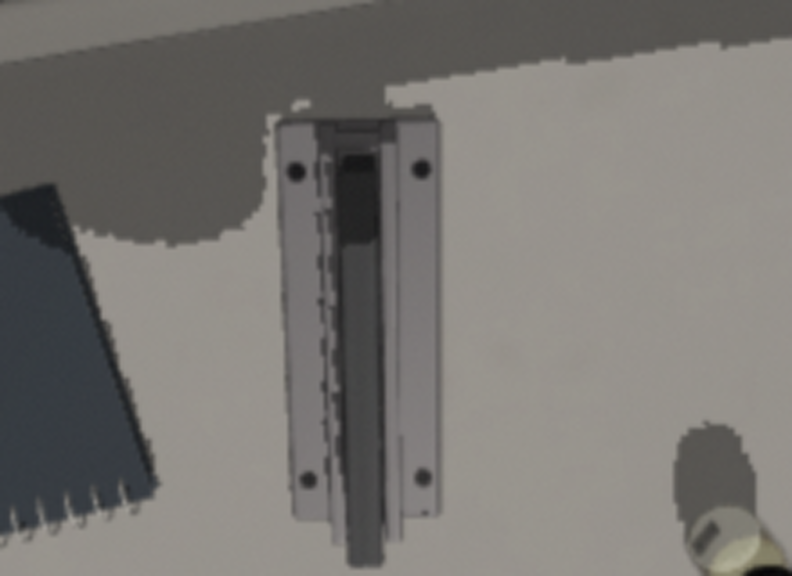

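Run:
```python
from fit import *
import pickle
np.set_printoptions(precision=3,suppress=True)
im=pickle.load(open("w3.pkl","rb"))
cv=lambda a:(np.array(a)+.5)/3.6-.5+[180,90]
for nm,M,a in (("foot",[(25,-65,8),(-25,-65,8),(-25,65,8),(25,65,8)],[(277,124),(439,122),(440,515),(295,518)]),
  ("plate",[(-5,55,68),(5,55,68)],[(383,565),(347,566)]),("platefull",[(-5,55,68),(5,55,68),(5,-55,68),(-5,-55,68)],[(383,565),(347,566),(339,160),(376,158)])):
    M=np.array(M,float);uv=cv(a)
    for dz in (None,0,-8):
        g=lambda p:(proj(im,xf(p,M)+[0,0,p[3] if dz is None else dz])-uv).ravel()
        if dz is None and nm=="plate": continue
        r=least_squares(g,[478,-279,-.14,0],x_scale=[1,1,.01,1]);print(nm,dz,r.x,np.abs(r.fun).max())
```

```text
foot None [ 477.99  -276.206   -0.132   -8.146] 0.2824151324457631
foot 0 [ 477.726 -277.733   -0.132    0.   ] 1.3265454941295332
foot -8 [ 477.985 -276.234   -0.132    0.   ] 0.26372219711738865
plate 0 [ 478.477 -279.309   -0.124    0.   ] 0.08720618061755658
plate -8 [ 479.042 -275.659   -0.124    0.   ] 0.21699627007234312
platefull None [ 477.381 -281.461   -0.137    4.87 ] 0.48959327158667065
platefull 0 [ 477.574 -280.364   -0.137    0.   ] 1.1086803558073655
platefull -8 [ 477.892 -278.55    -0.137    0.   ] 2.7088791683527234
```

Request:
move_arm(
  steps=[
    [1,0.5,2,-40,0,0,0.02],
    [1,0.5,2,-80,0,0,0.02],
    [1,0.5,2,-115,0,0,0.02],
    [1,0.5,2,-140,0,0,0.02],
    [1,0.5,2,-150,0,0,0.02],
  ],
)

```text
clock: 4.48
position: [475.6, -272.5, 32.4]
ee_rot: [-0.659, 0.752, 0.003, -0.002]
contact_force: [-0.0, -0.9, -0.5]
gripper_width: 85.4
```

Request:
move_arm(
  steps=[
    [1,0,0,0,0,0,0],
    [-1,0,0,0,0,0,0],
    [-1,0,0,0,0,0,0],
    [-1,0,0,0,0,0,0],
    [-1,0,0,0,0,0,0],
  ],
)

```text
clock: 4.9
position: [479.9, -273.2, 38.3]
ee_rot: [-0.659, 0.752, -0.001, 0.001]
contact_force: [0.6, -0.3, -0.6]
gripper_width: 38.6
```

Request:
move_arm(
  steps=[
    [-1,0,0,0,0,0,0],
    [-1,0,0,0,0,0,0],
    [-1,0,0,0,0,0,0],
    [-1,0,0,0,0,0,0],
    [-1,0,0,0,0,0,0],
  ],
)

```text
clock: 5.32
position: [478.8, -272.9, 36.6]
ee_rot: [-0.659, 0.752, -0.0, 0.0]
contact_force: [-0.3, 1.1, -0.3]
gripper_width: 0.3
```

Run:
```python
from fit import *
import pickle
im=optics.get_image("wrist");cv2.imwrite("pics/w4.png",im["frame"])
print(readout.read_state())
im=optics.get_image("scene");f=im["frame"][130:270,270:450];cv2.imwrite("pics/s4.png",cv2.resize(f,None,fx=4,fy=4))
```

```text
{'clock': 5.3667, 'joints': array([-2.23994832e-01,  4.30789142e-01, -3.76993110e-01,  5.79455402e-06,
       -7.63016597e-01,  9.30185891e-02]), 'joint_vel': array([-0.0005853 ,  0.00133733,  0.00113693, -0.00100894,  0.00083065,
       -0.0005411 ]), 'joint_efforts': array([ 1.94226071e-03, -3.67240441e+01,  1.40285969e+01,  3.11659768e+00,
       -4.73704022e-04, -2.56335177e-06]), 'position': array([ 478.73079888, -272.95918972,   36.53080596]), 'ee_rot': array([-6.59318613e-01,  7.51863662e-01, -1.53148064e-07, -2.36150707e-06]), 'contact_force': array([ 0.22919478, -1.13496206,  0.70970118]), 'wrist_torque': array([0.00176803, 0.00683361, 0.03647295]), 'gripper_width': -0.059404652629293245}
```

View pics/w4.png

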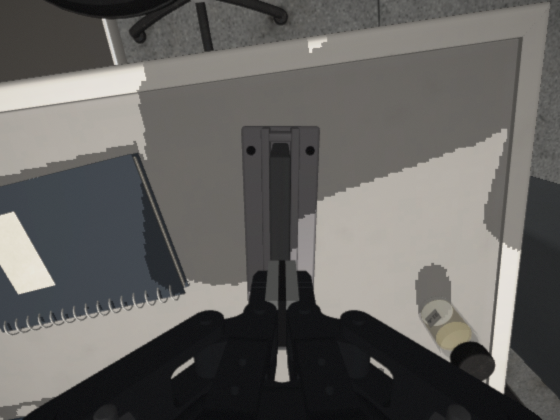

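View pics/s4.png

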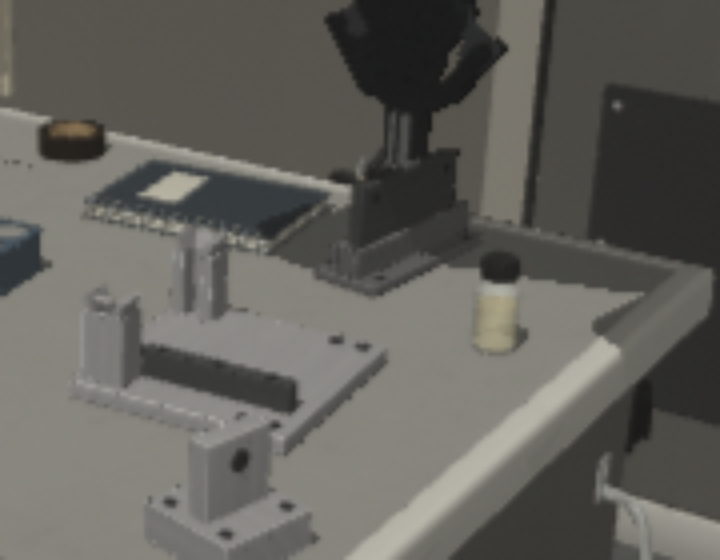

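Run:
```python
from fit import *
import pickle
im=optics.get_image("scene")
P=[478,-276.2,-.132]
S=4
f=cv2.resize(im["frame"][130:270,300:450],None,fx=5,fy=5,interpolation=cv2.INTER_CUBIC)
def d(Q,c,cl=True):
    cv2.polylines(f,[np.round(((proj(im,Q)-[300,130]+.5)*5-.5)*8).astype(int)],cl,c,1,cv2.LINE_AA,3)
for z in (8,68): d(xf(P,[(5,-55,z),(-5,-55,z),(-5,55,z),(5,55,z)]),(0,0,255))
d([(478.7,-273,36.5),(478.7,-273,100)],(0,255,0),False)
d([(478.7,-283,36.5),(478.7,-263,36.5)],(0,255,0),False)
cv2.imwrite("pics/s5.png",f)
im=optics.get_image("wrist")
print(proj(im,[(478.7,-273,36.5),(478.7,-273,55.5)]))
f=cv2.resize(im["frame"][100:300,200:360],None,fx=3,fy=3,interpolation=cv2.INTER_CUBIC)
cv2.imwrite("pics/w5.png",f)
```

```text
[[279.77516166 247.33500631]
 [279.60352238 261.87438169]]
```

View pics/s5.png

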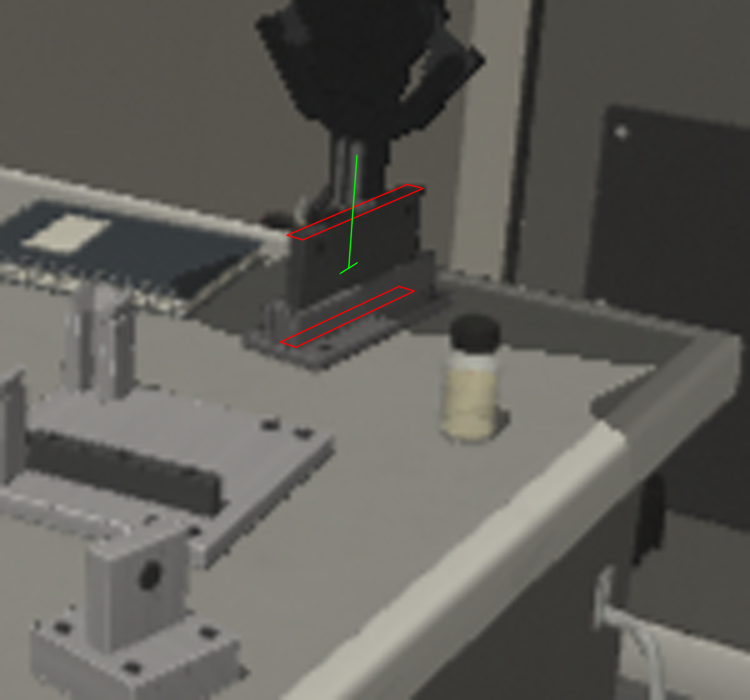

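View pics/w5.png

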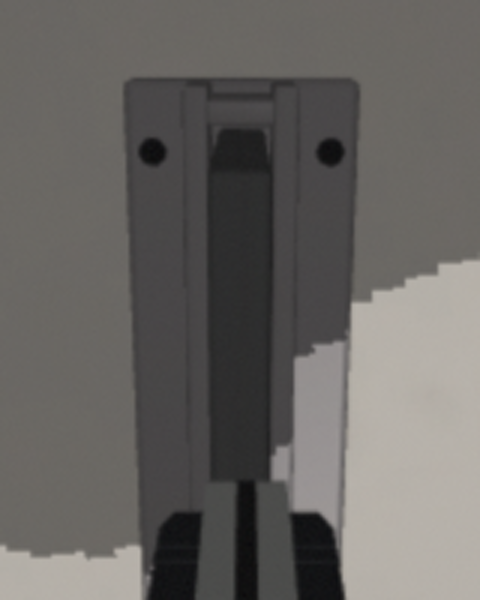

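The fingers shut on nothing: the tips are sitting just over the plate's top edge, at about (282,260) in the wrist view and (371,171) in the scene view. They are roughly 28 to 30 mm higher than I expected. I'll open, look, and go lower; open, the fingers clear the stand foot either way.

Request:
move_arm(
  steps=[
    [1,0,0,0,0,0,0],
    [1,0,0,0,0,0,0],
    [1,0,0,0,0,0,0],
    [1,0,0,0,0,0,0],
    [1,0,0,0,0,0,0],
  ],
)

```text
clock: 5.93
position: [478.7, -273.0, 36.5]
ee_rot: [-0.659, 0.752, 0.0, -0.0]
contact_force: [0.3, 0.1, -0.2]
gripper_width: 60.6
```

Request:
move_arm(
  steps=[
    [1,0,0,0,0,0,0],
    [1,0,0,0,0,0,0],
    [1,0,-2,-8,0,0,0],
    [1,0,-2,-16,0,0,0],
    [1,0,-2,-16,0,0,0],
  ],
)

```text
clock: 6.35
position: [477.1, -274.5, 18.3]
ee_rot: [-0.659, 0.752, 0.002, -0.001]
contact_force: [-0.8, 0.0, -0.3]
gripper_width: 85.6
```

Run:
```python
from fit import *
im=optics.get_image("wrist");cv2.imwrite("pics/w6.png",im["frame"])
im=optics.get_image("scene");f=im["frame"][110:250,300:450];cv2.imwrite("pics/s6.png",cv2.resize(f,None,fx=5,fy=5,interpolation=cv2.INTER_CUBIC))
```

```text
(no output)
```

View pics/w6.png

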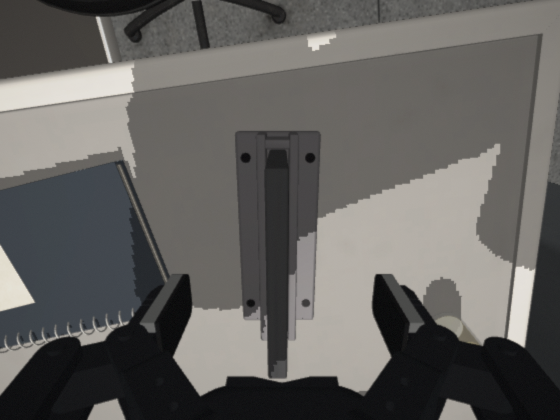

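View pics/s6.png

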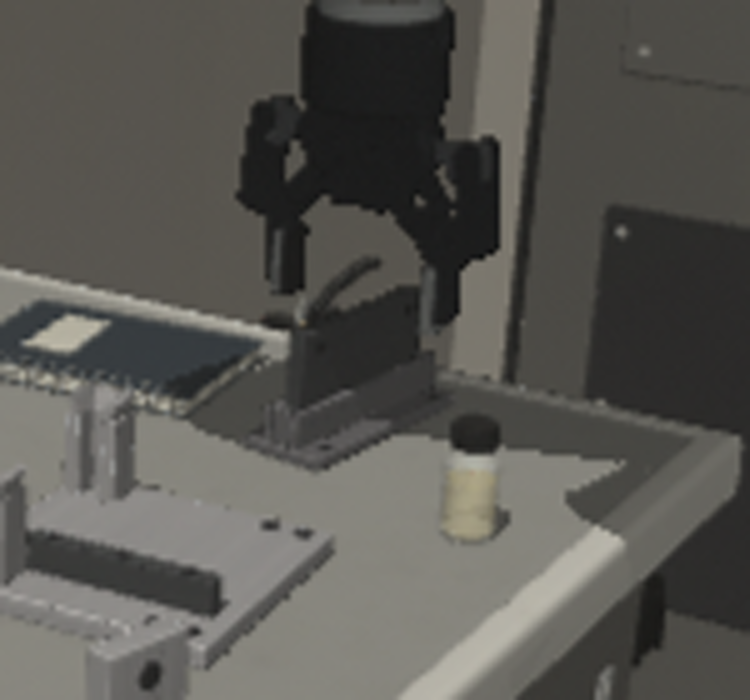

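Each fingertip is now just beside the plate's upper edge, with the plate centred between them. The reported TCP z looks about 30 mm lower than the real tips, so I'll descend further and close.

Request:
move_arm(
  steps=[
    [1,0,0,-6,0,0,0],
    [1,0,0,-12,0,0,0],
    [-1,0,0,-12,0,0,0],
    [-1,0,0,-12,0,0,0],
    [-1,0,0,-12,0,0,0],
  ],
)

```text
clock: 6.87
position: [478.8, -275.0, 8.4]
ee_rot: [-0.659, 0.752, 0.0, -0.0]
contact_force: [0.6, 0.5, -0.1]
gripper_width: 51.3
```

Request:
move_arm(
  steps=[
    [-1,0,0,0,0,0,0],
    [-1,0,0,0,0,0,0],
    [-1,0,0,0,0,0,0],
    [-1,0,0,0,0,0,0],
    [-1,0,0,0,0,0,0],
  ],
)

```text
clock: 7.28
position: [479.0, -275.0, 8.9]
ee_rot: [-0.659, 0.752, -0.0, 0.0]
contact_force: [-0.1, 0.3, 0.7]
gripper_width: 9.1
```

Run:
```python
from fit import *
im=optics.get_image("wrist");f=im["frame"][100:300,160:400];cv2.imwrite("pics/w7.png",cv2.resize(f,None,fx=3,fy=3,interpolation=cv2.INTER_CUBIC))
im=optics.get_image("scene");f=im["frame"][110:250,300:450];cv2.imwrite("pics/s7.png",cv2.resize(f,None,fx=5,fy=5,interpolation=cv2.INTER_CUBIC))
```

```text
(no output)
```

View pics/w7.png

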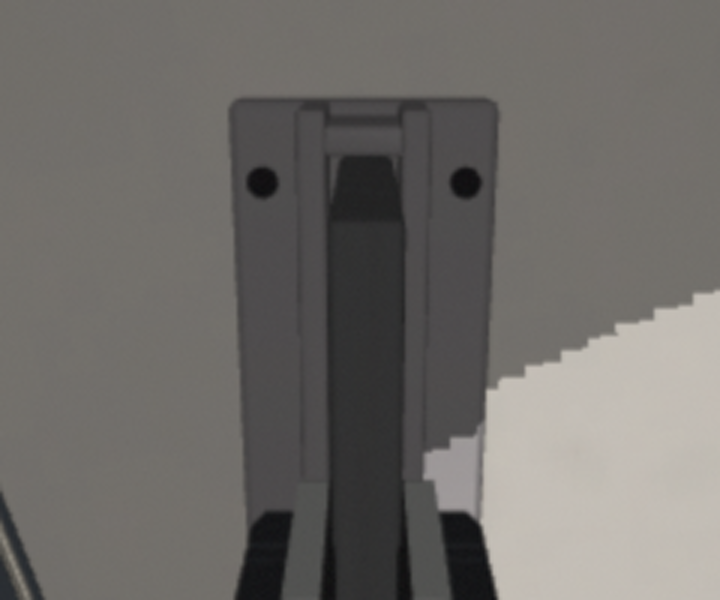

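View pics/s7.png

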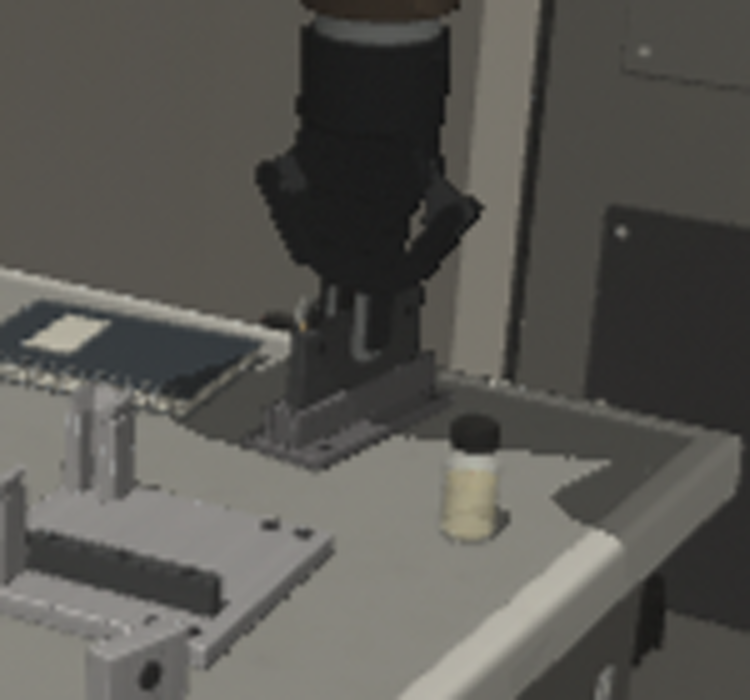

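The plate is gripped (width 9.1 mm). I'll work out where its end lies relative to the tool and to the stand.

Run:
```python
from fit import *
np.set_printoptions(precision=2,suppress=True)
im=optics.get_image("wrist")
cv=lambda a:(np.array(a)+.5)/3-.5+[160,100]
S=[478,-276.2,-.132]
R=lambda q:np.array([[np.cos(S[2]),np.sin(S[2])],[-np.sin(S[2]),np.cos(S[2])]])@(np.array(q[:2])-S[:2])
for dz in(0,-8):
  for nm,a,z in (("foot L",(231,107),8),("foot R",(497,108),8),("plate bot near",(366,157),8),("plate top near L",(330,219),68),("plate top R",(405,219),68)):
    w=atz(im,cv(a),z+dz);print(dz,nm,w[:2],R(w))
s=readout.read_state();print(s["position"],R(s["position"]))
```

```text
0 foot L [ 493.53 -344.2 ] [ 24.34 -65.36]
0 foot R [ 445.52 -337.69] [-24.11 -65.23]
0 plate bot near [ 470.33 -332.03] [ -0.25 -56.35]
0 plate top near L [ 474.72 -333.18] [  4.25 -56.92]
0 plate top R [ 465.41 -331.96] [ -5.14 -56.93]
-8 foot L [ 494.72 -343.65] [ 25.45 -64.67]
-8 foot R [ 444.55 -336.85] [-25.18 -64.53]
-8 plate bot near [ 470.48 -330.94] [ -0.25 -55.25]
-8 plate top near L [ 475.24 -331.61] [  4.55 -55.29]
-8 plate top R [ 465.29 -330.3 ] [ -5.48 -55.3 ]
[ 479.03 -275.03    8.86] [0.87 1.3 ]
```

Request:
move_arm(
  steps=[
    [-1,0,0,25,0,0,0],
    [-1,0,0,50,0,0,0],
    [-1,0,0,80,0,0,0],
    [-1,0,0,110,0,0,0],
    [-1,0,0,110,0,0,0],
  ],
)

```text
clock: 7.85
position: [482.4, -276.5, 124.5]
ee_rot: [-0.66, 0.751, -0.005, 0.003]
contact_force: [1.8, 0.1, -1.1]
gripper_width: 9.0
```

Request:
move_arm(
  steps=[
    [-1,8,38,0,0,0,0.04],
    [-1,16,76,0,0,0,0.08],
    [-1,24,115,0,0,0,0.12],
    [-1,31,153,0,0,0,0.16],
    [-1,37,190,0,0,0,0.2],
  ],
)

```text
clock: 8.27
position: [515.1, -83.2, 117.6]
ee_rot: [0.732, -0.682, -0.001, 0.0]
contact_force: [1.4, 0.1, -0.7]
gripper_width: 9.0
```

Request:
move_arm(
  steps=[
    [-1,7,38,0,0,0,0.011],
    [-1,7.6,38.7,0,0,0,0.011],
    [-1,7.6,38.7,-20,0,0,0.011],
    [-1,7.6,38.7,-35,0,0,0.011],
    [-1,7.6,38.7,-35,0,0,0.011],
  ],
)

```text
clock: 8.68
position: [520.0, -46.3, 79.7]
ee_rot: [0.735, -0.678, -0.003, 0.003]
contact_force: [0.2, -0.7, -2.2]
gripper_width: 9.0
```

Run:
```python
from fit import *
import pickle
s=readout.read_state();print(s["position"],s["ee_rot"],s["contact_force"])
im=optics.get_image("wrist");pickle.dump(im,open("w8.pkl","wb"));f=im["frame"][60:310,140:420];cv2.imwrite("pics/w8.png",cv2.resize(f,None,fx=2.8,fy=2.4,interpolation=cv2.INTER_CUBIC))
im=optics.get_image("scene");f=im["frame"][120:270,250:410];cv2.imwrite("pics/s8.png",cv2.resize(f,None,fx=4,fy=4,interpolation=cv2.INTER_CUBIC))
```

```text
[519.95070592 -46.27063965  79.73726682] [ 0.73459919 -0.67848834 -0.00294134  0.00298992] [ 0.1604669  -0.69025583 -2.24461937]
```

View pics/w8.png

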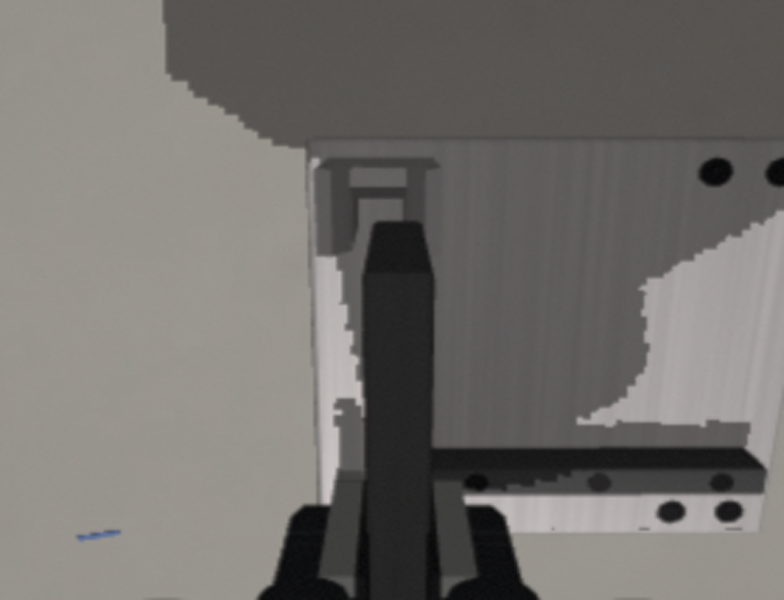

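View pics/s8.png

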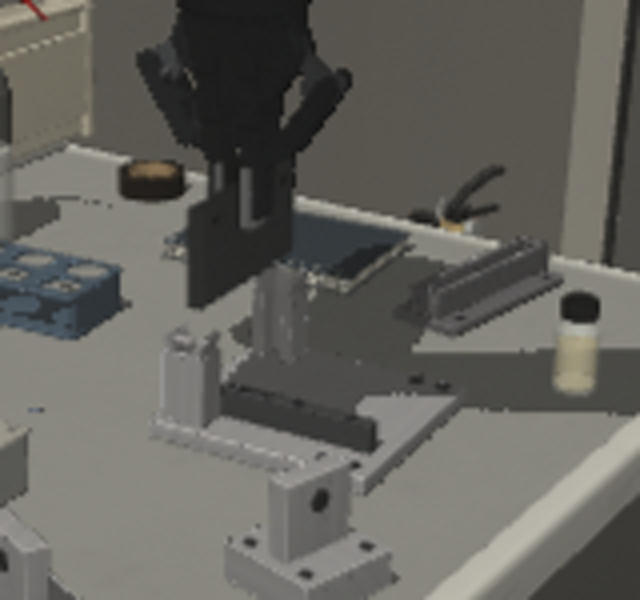

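Request:
move_arm(
  steps=[
    [-1,0,0,0,0,0,0],
    [-1,0,0,0,0,0,0],
    [-1,0,0,0,0,0,0],
  ],
)

```text
clock: 9.03
position: [523.9, -46.5, 84.4]
ee_rot: [0.735, -0.678, 0.001, -0.001]
contact_force: [-0.2, -0.9, -1.0]
gripper_width: 8.7
```

Run:
```python
from fit import *
import pickle
s=readout.read_state();print(s["position"],s["ee_rot"],s["contact_force"])
im=optics.get_image("wrist");pickle.dump(im,open("w9.pkl","wb"));f=im["frame"][80:280,170:330];cv2.imwrite("pics/w9.png",cv2.resize(f,None,fx=3,fy=3,interpolation=cv2.INTER_CUBIC))
```

```text
[523.91334018 -46.46474033  84.37027306] [ 7.34652645e-01 -6.78442843e-01  5.48178579e-04 -7.06704425e-04] [-0.23602378 -0.85695318 -1.0304151 ]
```

View pics/w9.png

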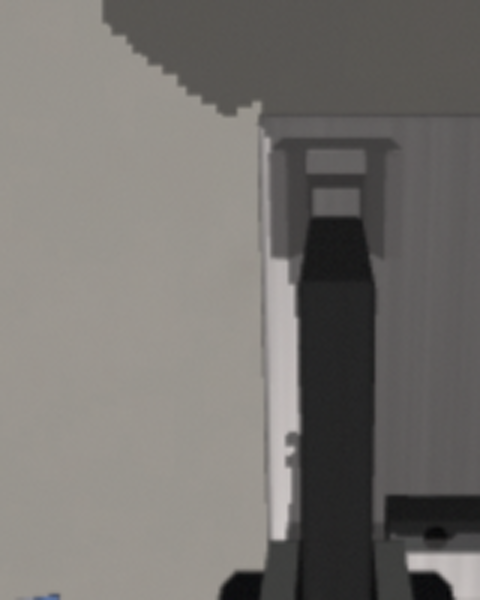

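Run:
```python
from fit import *
import pickle
np.set_printoptions(precision=2,suppress=True)
im=pickle.load(open("w9.pkl","rb"))
cv=lambda a:(np.array(a)+.5)/3-.5+[170,80]
S=[472.97,-51.69,.0794]
R=lambda q:np.array([[np.cos(S[2]),np.sin(S[2])],[-np.sin(S[2]),np.cos(S[2])]])@(np.array(q[:2])-S[:2])
for dz in(0,-8):
  for nm,a,z in (("post outL",(271,140),65),("post outR",(399,140),65),("base corner",(261,116),12),("plate bot near",(335.5,218),83.5),("plate top",(337,281),143.5)):
    print(dz,nm,R(atz(im,cv(a),z+dz)))
```

```text
0 post outL [ 63.05 -68.88]
0 post outR [ 37.54 -68.88]
0 base corner [ 69.  -71.5]
0 plate bot near [ 50.16 -56.03]
0 plate top [ 49.87 -56.56]
-8 post outL [ 63.58 -68.4 ]
-8 post outR [ 37.03 -68.39]
-8 base corner [ 69.61 -71.2 ]
-8 plate bot near [ 50.18 -54.92]
-8 plate top [ 49.87 -54.91]
```

Aligned: the plate's lower end (335,218) is centred in the post channel (271–399). Lowering it with force checks.

Request:
move_arm(
  steps=[
    [-1,0,-0.6,-7,0,0,0],
    [-1,0,-0.6,-14,0,0,0],
    [-1,0,-0.6,-21,0,0,0],
    [-1,0,-0.6,-28,0,0,0],
    [-1,0,-0.6,-32,0,0,0],
  ],
)

```text
clock: 9.5
position: [523.1, -46.9, 50.2]
ee_rot: [0.735, -0.678, -0.0, 0.0]
contact_force: [0.0, 0.7, -1.7]
gripper_width: 9.0
```

Request:
move_arm(
  steps=[
    [-1,0,0,-3,0,0,0],
    [-1,0,0,-6,0,0,0],
    [-1,0,0,-9,0,0,0],
    [-1,0,0,-12,0,0,0],
    [-1,0,0,-12,0,0,0],
  ],
)

```text
clock: 9.92
position: [523.2, -46.9, 39.0]
ee_rot: [0.735, -0.678, -0.0, 0.0]
contact_force: [0.5, -0.9, -1.5]
gripper_width: 8.6
```

Request:
move_arm(
  steps=[
    [-1,0,0,-4,0,0,0],
    [-1,0,0,-8,0,0,0],
    [-1,0,0,-12,0,0,0],
    [-1,0,0,-16,0,0,0],
    [-1,0,0,-20,0,0,0],
  ],
)

```text
clock: 10.33
position: [523.2, -46.9, 19.0]
ee_rot: [0.735, -0.678, -0.0, 0.0]
contact_force: [-0.3, -0.2, -1.7]
gripper_width: 9.0
```

Request:
move_arm(
  steps=[
    [-1,0,0,-2,0,0,0],
    [-1,0,0,-4,0,0,0],
    [-1,0,0,-5,0,0,0],
    [-1,0,0,-6,0,0,0],
    [-1,0,0,-6,0,0,0],
  ],
)

```text
clock: 10.75
position: [523.2, -46.9, 13.4]
ee_rot: [0.735, -0.678, -0.0, 0.0]
contact_force: [0.3, 0.8, -0.9]
gripper_width: 8.9
```

Request:
move_arm(
  steps=[
    [-1,0,0,-0.5,0,0,0],
    [-1,0,0,-1,0,0,0],
    [-1,0,0,-1.5,0,0,0],
    [-1,0,0,-2,0,0,0],
    [-1,0,0,-2,0,0,0],
  ],
)

```text
clock: 11.17
position: [523.6, -46.8, 12.8]
ee_rot: [0.735, -0.678, 0.0, -0.0]
contact_force: [-2.4, 1.1, 7.3]
gripper_width: 8.9
```

Run:
```python
from fit import *
s=readout.read_state();print(s["position"],s["ee_rot"],s["contact_force"])
im=optics.get_image("wrist");f=im["frame"][60:310,140:420];cv2.imwrite("pics/w10.png",cv2.resize(f,None,fx=2.8,fy=2.4,interpolation=cv2.INTER_CUBIC))
im=optics.get_image("scene");f=im["frame"][120:270,250:410];cv2.imwrite("pics/s10.png",cv2.resize(f,None,fx=4,fy=4,interpolation=cv2.INTER_CUBIC))
```

```text
[523.61892876 -46.83227212  12.84250706] [ 7.34993168e-01 -6.78074415e-01  3.29997318e-04 -1.49571553e-04] [-2.42838189  1.06910285  7.33825164]
```

View pics/w10.png

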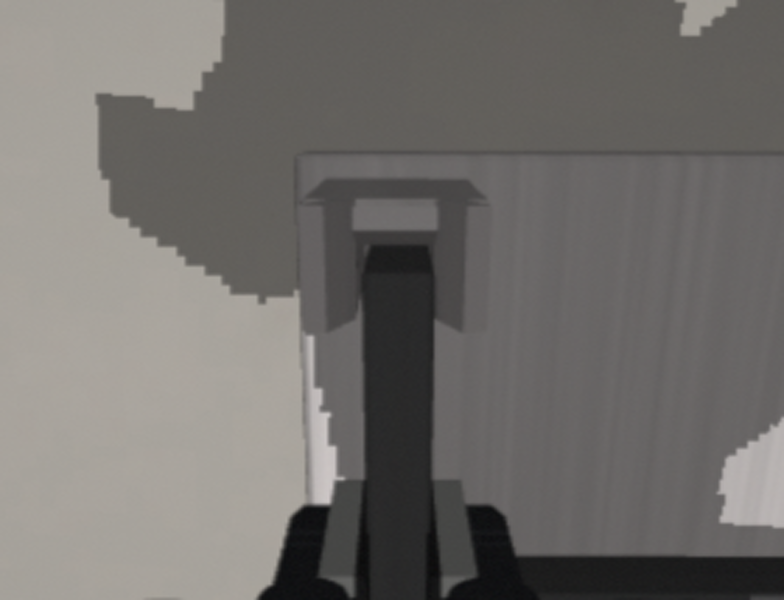

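View pics/s10.png

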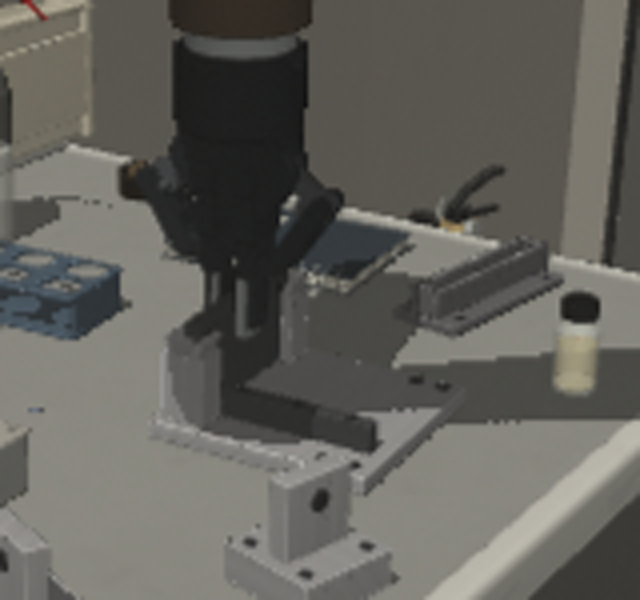

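The plate is seated: 7 N contact at z 12.8, which is 4 mm above its height in the stand, as expected. Releasing it and rising.

Request:
move_arm(
  steps=[
    [1,0,0,1,0,0,0],
    [1,0,0,1,0,0,0],
    [1,0,0,1,0,0,0],
    [1,0,0,1,0,0,0],
    [1,0,0,1,0,0,0],
  ],
)

```text
clock: 11.68
position: [523.3, -46.9, 12.4]
ee_rot: [0.735, -0.678, -0.0, 0.0]
contact_force: [0.3, 0.9, 0.4]
gripper_width: 69.2
```

Request:
move_arm(
  steps=[
    [1,0,0,0,0,0,0],
    [1,0,0,0,0,0,0],
    [1,0,0,15,0,0,0],
    [1,0,0,40,0,0,0],
    [1,0,0,80,0,0,0],
  ],
)

```text
clock: 12.1
position: [520.3, -47.2, 90.0]
ee_rot: [0.735, -0.679, -0.003, 0.003]
contact_force: [2.0, 0.6, -0.6]
gripper_width: 85.5
```

Request:
move_arm(
  steps=[
    [1,-10,0,40,0,0,0],
    [1,-40,10,80,0,0,0],
    [1,-60,40,90,0,0,0.1],
    [1,-66,80,90,0,0,0.2],
    [1,-66,120,90,0,0,0.25],
  ],
)

```text
clock: 12.52
position: [456.1, 73.8, 184.8]
ee_rot: [0.814, -0.581, 0.001, -0.002]
contact_force: [1.8, 0.4, 0.3]
gripper_width: 85.5
```

Run:
```python
from fit import *
import pickle
s=readout.read_state();print(s["position"],s["ee_rot"],s["contact_force"])
im=optics.get_image("wrist");pickle.dump(im,open("w11.pkl","wb"));cv2.imwrite("pics/w11.png",im["frame"])
im=optics.get_image("scene");f=im["frame"][120:270,250:410];cv2.imwrite("pics/s11.png",cv2.resize(f,None,fx=4,fy=4,interpolation=cv2.INTER_CUBIC))
```

```text
[456.09010325  73.79938155 184.75237887] [ 0.81423406 -0.58053226  0.00083854 -0.0021177 ] [1.79430044 0.35411876 0.27934545]
```

View pics/w11.png

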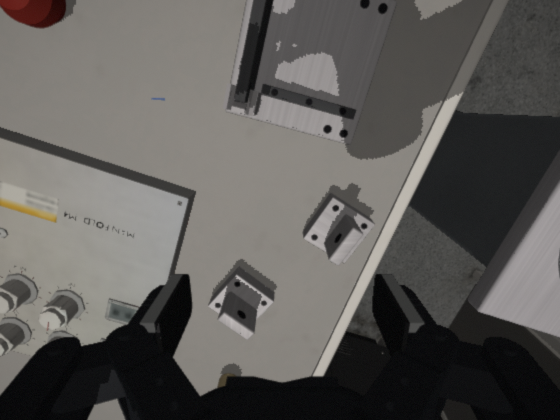

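View pics/s11.png

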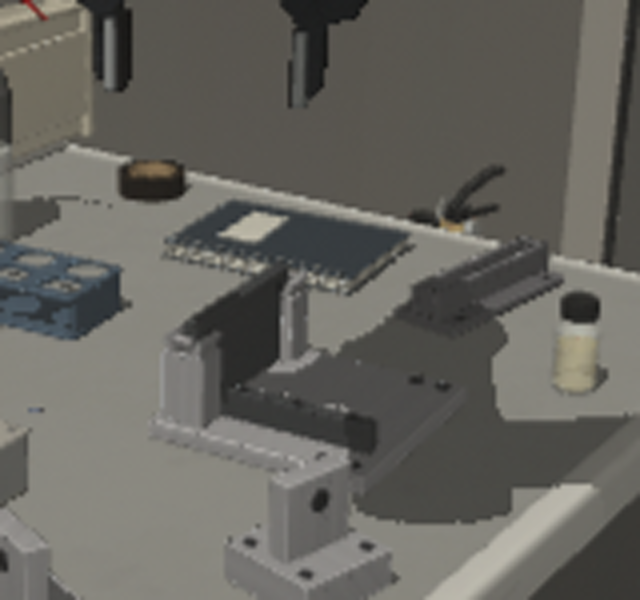

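The plate stands fully down between the posts in the scene view, and it is released. The target is the bracket at (240,305) in the wrist view. The look-alike at (340,230) is nearer the fixture. I'll hover over the target.

Request:
move_arm(
  steps=[
    [1,-2,40,0,0,0,0],
    [1,-2,80,0,0,0,0],
    [1,-2,120,0,0,0,0],
    [1,-2,155,0,0,0,0],
    [1,-2,155,0,0,0,0],
  ],
)

```text
clock: 13.03
position: [456.1, 232.8, 182.2]
ee_rot: [0.815, -0.58, 0.0, -0.001]
contact_force: [-0.1, -0.1, -0.8]
gripper_width: 85.4
```

Run:
```python
from fit import *
import pickle
s=readout.read_state();print(s["clock"],s["position"],s["ee_rot"],s["joints"])
im=optics.get_image("wrist");pickle.dump(im,open("w12.pkl","wb"));cv2.imwrite("pics/w12.png",im["frame"])
f=im["frame"][100:250,200:380];cv2.imwrite("pics/w12z.png",cv2.resize(f,None,fx=4,fy=4,interpolation=cv2.INTER_CUBIC))
for q in nets.tip_of("bracket",im):print(q["conf"],q["uv"],atz(im,q["uv"],0))
im=optics.get_image("scene");cv2.imwrite("pics/s12.png",im["frame"])
```

```text
13.0333 [456.07770557 232.75854123 182.15446773] [ 8.14890311e-01 -5.79614711e-01  2.22143348e-04 -7.19481512e-04] [ 7.89419768e-01  2.03460102e-01 -2.88466425e-01  2.32428291e-04
 -1.07737780e+00 -4.55245381e-01]
0.79 [280.1, 181.9] [456.19899654 235.21495824   0.        ]
0.79 [395.6, 94.9] [371.22833855 105.8088265    0.        ]
```

View pics/w12z.png

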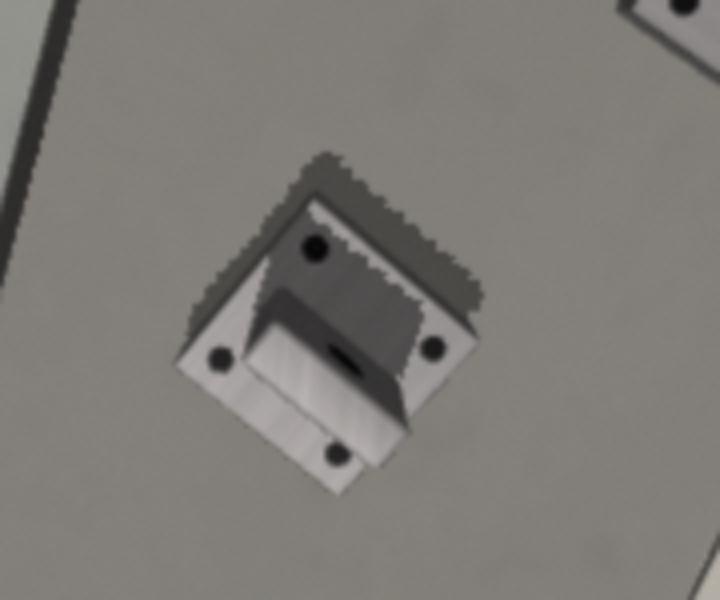

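View pics/w12.png

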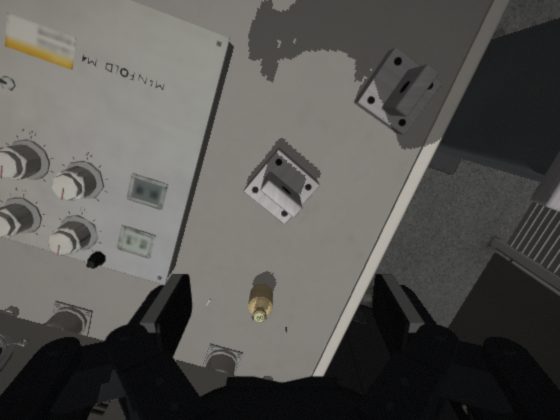

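View pics/s12.png

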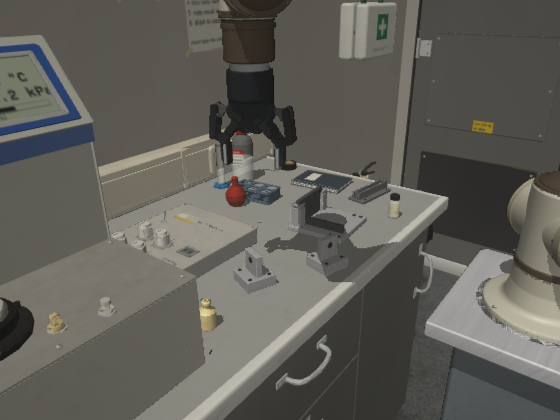

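Run:
```python
from fit import *
import pickle
np.set_printoptions(precision=3,suppress=True)
im=pickle.load(open("w12.pkl","rb"))
cv=lambda a:(np.array(a)+.5)/4-.5+[200,100]
# web top long edge direction in world
w=[atz(im,cv(a),57)[:2] for a in [(278,322),(408,432),(378,468),(244,358)]]
print(w); d=w[1]-w[0]; yaw0=np.arctan2(d[1],d[0]);print(np.degrees(yaw0))
# model: a0->a1 along +x, a1->a2 side -y or +y
e=w[2]-w[1]; n=np.array([-np.sin(yaw0),np.cos(yaw0)]); s=np.sign(e@n)
c0=np.mean(w,0)
M=[(-22,-7*s,65),(22,-7*s,65),(22,7*s,65),(-22,7*s,65),(-30,-30*s,22),(30,-30*s,22),(30,30*s,22),(-30,30*s,22)]
M=np.array(M,float);uv=cv([(278,322),(408,432),(378,468),(244,358),(313,202),(478,340),(338,495),(178,365)])
for dz in(None,0,-8):
    g=lambda p:(proj(im,xf(p,M)+[0,0,p[3] if dz is None else dz])-uv).ravel()
    r=least_squares(g,[*c0,yaw0,0],x_scale=[1,1,.01,1]);print(dz,r.x,np.degrees(r.x[2]),np.abs(r.fun).max())
```

```text
[array([470.903, 224.325]), array([431.364, 240.282]), array([435.204, 251.711]), array([475.93, 235.6 ])]
158.02230670361368
None [453.109 239.185   2.771 -12.312] 158.78152748733987 0.8344102728201506
0 [454.154 236.075   2.771   0.   ] 158.75581638797482 1.7104531709843513
-8 [453.475 238.095   2.771   0.   ] 158.77291687010856 1.1332044132108194
```

The bracket fits at about (453.5, 238) with its web at −21°. I'll turn the jaws 50° to close across the web, then descend with the jaws open.

Request:
move_arm(
  steps=[
    [1,0,0,0,0,0,0.12],
    [1,-1,2,0,0,0,0.24],
    [1,-2,4,0,0,0,0.36],
    [1,-2,5,0,0,0,0.48],
    [1,-2,5,0,0,0,0.6],
  ],
)

```text
clock: 13.6
position: [453.3, 231.5, 182.5]
ee_rot: [0.95, -0.313, -0.0, 0.0]
contact_force: [-0.3, 0.1, 0.0]
gripper_width: 85.7
```

Request:
move_arm(
  steps=[
    [1,0,0,-20,0,0,0.12],
    [1,0,0,-50,0,0,0.24],
    [1,0,0,-80,0,0,0.267],
    [1,0,0,-95,0,0,0.267],
    [1,0,0,-95,0,0,0.267],
  ],
)

```text
clock: 14.02
position: [451.1, 229.5, 84.0]
ee_rot: [0.982, -0.187, -0.003, 0.003]
contact_force: [-0.7, -0.8, -0.2]
gripper_width: 85.3
```

Run:
```python
from fit import *
import pickle
s=readout.read_state();q=s["ee_rot"];print(s["clock"],s["position"],q,np.degrees(np.arctan2(2*q[1]**2-1,2*q[0]*q[1])))
im=optics.get_image("wrist");cv2.imwrite("pics/w13.png",im["frame"])
im=optics.get_image("scene");f=im["frame"][150:330,180:390];cv2.imwrite("pics/s13.png",cv2.resize(f,None,fx=3.3,fy=3.3,interpolation=cv2.INTER_CUBIC))
```

```text
14.0167 [451.07910501 229.45328603  84.03593067] [ 0.98227505 -0.1873959  -0.00276145  0.00329776] -111.60151358265047
```

View pics/w13.png

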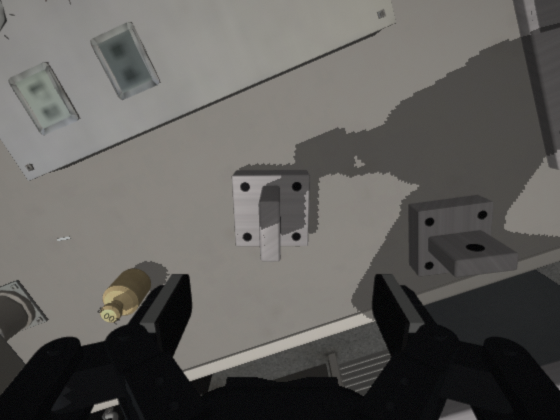

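View pics/s13.png

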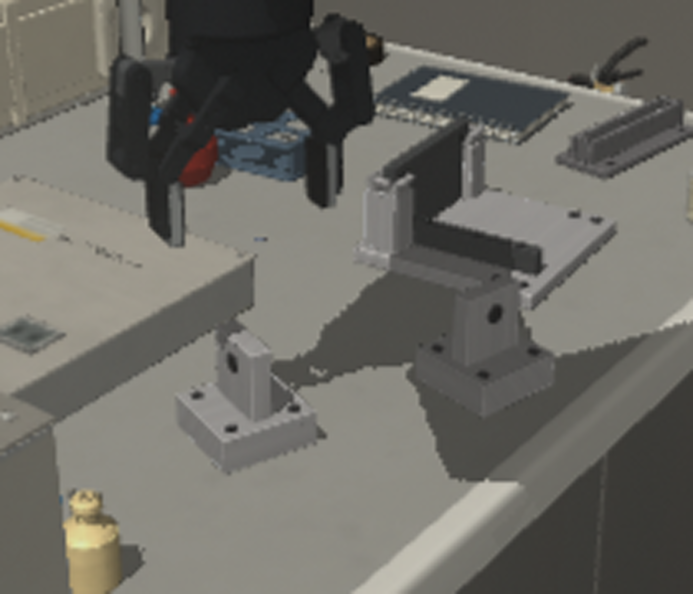

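Request:
move_arm(
  steps=[
    [1,0,5,0,0,0,0],
    [1,0,5,0,0,0,0],
    [1,0,5,0,0,0,0],
    [1,0,5,0,0,0,0],
  ],
)

```text
clock: 14.45
position: [453.8, 238.6, 88.5]
ee_rot: [0.983, -0.186, 0.001, -0.001]
contact_force: [-0.3, 0.3, 0.1]
gripper_width: 85.8
```

Run:
```python
from fit import *
import pickle
s=readout.read_state();q=s["ee_rot"];print(s["clock"],s["position"],q,np.degrees(np.arctan2(2*q[1]**2-1,2*q[0]*q[1])))
im=optics.get_image("wrist");pickle.dump(im,open("w14.pkl","wb"))
f=im["frame"][140:300,200:360];cv2.imwrite("pics/w14.png",cv2.resize(f,None,fx=3.7,fy=3.7,interpolation=cv2.INTER_CUBIC))
```

```text
14.45 [453.7514928  238.62514886  88.4853727 ] [ 9.82600230e-01 -1.85730366e-01  5.79137367e-04 -8.27399426e-04] -111.40742430575266
```

View pics/w14.png

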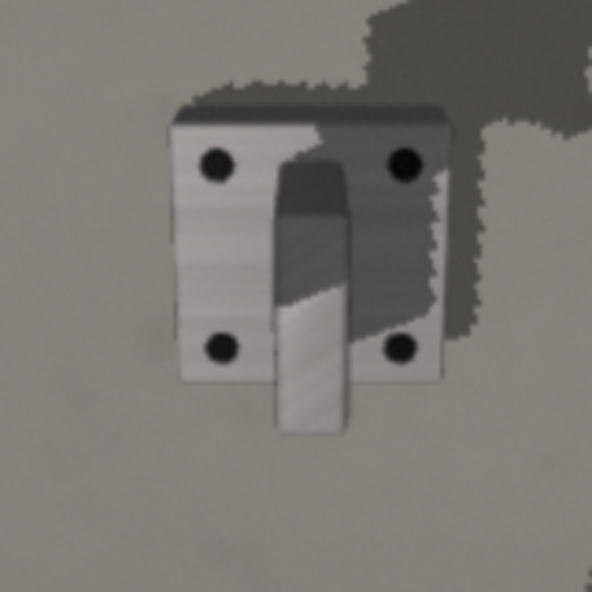

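Request:
move_arm(
  steps=[
    [1,0,0,-30,0,0,0],
    [1,0,0,-55,0,0,0],
    [1,0,0,-72,0,0,0],
    [1,0,0,-82,0,0,0],
    [1,0,0,-87,0,0,0],
  ],
)

```text
clock: 14.92
position: [452.9, 237.7, -0.6]
ee_rot: [0.983, -0.186, -0.001, 0.001]
contact_force: [0.3, 0.6, 1.2]
gripper_width: 85.1
```

Request:
move_arm(
  steps=[
    [1,0,0,0,0,0,0],
    [-0.2,0,0,0,0,0,0],
    [-1,0,0,0,0,0,0],
    [-1,0,0,0,0,0,0],
    [-1,0,0,0,0,0,0],
  ],
)

```text
clock: 15.33
position: [453.8, 238.6, 1.4]
ee_rot: [0.983, -0.186, 0.001, -0.001]
contact_force: [-0.6, 0.6, -1.0]
gripper_width: 38.8
```

Request:
move_arm(
  steps=[
    [-1,0,0,0,0,0,0],
    [-1,0,0,0,0,0,0],
    [-1,0,0,0,0,0,0],
    [-1,0,0,0,0,0,0],
  ],
)

```text
clock: 15.67
position: [453.5, 238.2, 1.0]
ee_rot: [0.983, -0.186, 0.0, -0.0]
contact_force: [-1.6, -0.3, 3.9]
gripper_width: 13.2
```

Run:
```python
from fit import *
import pickle
s=readout.read_state();q=s["ee_rot"];print(s["clock"],s["position"],q,np.degrees(np.arctan2(2*q[1]**2-1,2*q[0]*q[1])),s["contact_force"])
im=optics.get_image("wrist");pickle.dump(im,open("w15.pkl","wb"))
f=im["frame"][120:320,180:400];cv2.imwrite("pics/w15.png",cv2.resize(f,None,fx=3,fy=3,interpolation=cv2.INTER_CUBIC))
im=optics.get_image("scene");f=im["frame"][180:310,200:350];cv2.imwrite("pics/s15.png",cv2.resize(f,None,fx=4,fy=4,interpolation=cv2.INTER_CUBIC))
```

```text
15.6667 [453.49850726 238.24649434   0.96905328] [ 9.82601931e-01 -1.85723928e-01  1.86017875e-04 -1.81383643e-04] -111.40668307828058 [-1.58540922 -0.32141148  3.87922974]
```

View pics/w15.png

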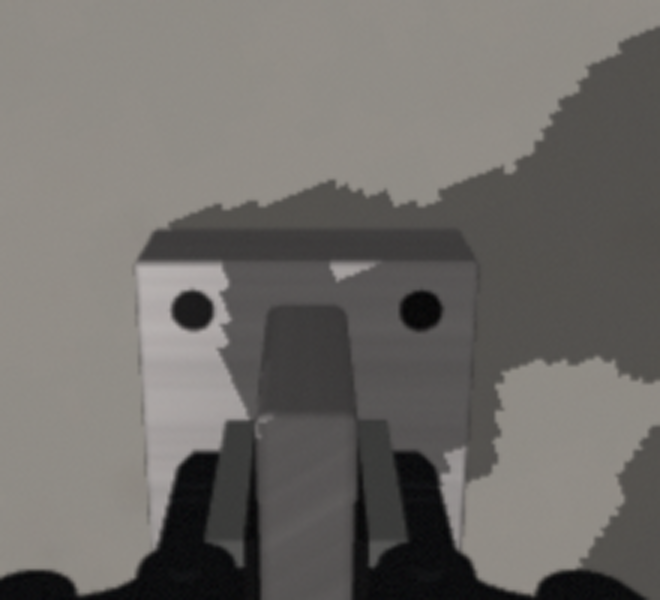

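View pics/s15.png

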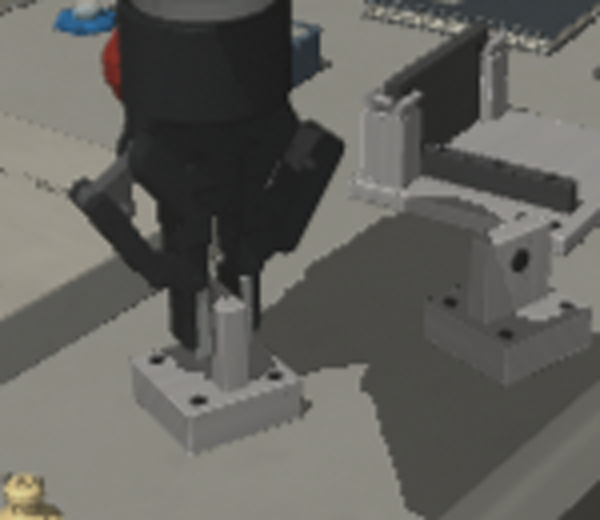

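The bracket is gripped (width 13.2 mm) and square in the jaws. Lifting 95 mm and carrying it to a point 8 mm off the corner.

Request:
move_arm(
  steps=[
    [-1,0,0,15,0,0,0],
    [-1,0,0,40,0,0,0],
    [-1,0,0,70,0,0,0],
    [-1,0,0,95,0,0,0],
    [-1,0,0,95,0,0,0],
  ],
)

```text
clock: 16.18
position: [455.8, 240.2, 99.7]
ee_rot: [0.983, -0.185, 0.003, -0.003]
contact_force: [-0.3, 0.3, -3.3]
gripper_width: 13.1
```

Request:
move_arm(
  steps=[
    [-1,3,-35,0,0,0,0.06],
    [-1,6,-70,0,0,0,0.12],
    [-1,9,-105,0,0,0,0.18],
    [-1,12,-140,0,0,0,0.24],
    [-1,15,-175,0,0,0,0.3],
  ],
)

```text
clock: 16.6
position: [466.5, 61.2, 93.6]
ee_rot: [0.999, -0.035, -0.002, 0.0]
contact_force: [0.8, -0.2, -2.8]
gripper_width: 13.1
```

Request:
move_arm(
  steps=[
    [-1,3,-35,0,0,0,0.05],
    [-1,6,-70,0,0,0,0.1],
    [-1,10,-100,0,0,0,0.153],
    [-1,11.8,-118.4,0,0,0,0.153],
    [-1,11.8,-118.4,0,0,0,0.153],
  ],
)

```text
clock: 17.02
position: [478.3, -58.2, 93.3]
ee_rot: [0.999, 0.037, -0.002, 0.0]
contact_force: [0.2, -0.4, -4.2]
gripper_width: 13.1
```

Request:
move_arm(
  steps=[
    [-1,0,0,0,0,0,0],
    [-1,0,0,0,0,0,0],
  ],
)

```text
clock: 17.18
position: [479.1, -55.2, 94.2]
ee_rot: [0.999, 0.039, -0.001, -0.0]
contact_force: [0.5, 0.9, -4.3]
gripper_width: 12.9
```

Run:
```python
from fit import *
import pickle
s=readout.read_state();q=s["ee_rot"];print(s["clock"],s["position"],q,np.degrees(np.arctan2(2*q[1]**2-1,2*q[0]*q[1])),s["contact_force"],s["gripper_width"])
im=optics.get_image("wrist");pickle.dump(im,open("w16.pkl","wb"))
f=im["frame"][40:300,130:430];cv2.imwrite("pics/w16.png",cv2.resize(f,None,fx=2.3,fy=2.3,interpolation=cv2.INTER_CUBIC))
im=optics.get_image("scene");f=im["frame"][110:290,220:400];cv2.imwrite("pics/s16.png",cv2.resize(f,None,fx=3.3,fy=3.3,interpolation=cv2.INTER_CUBIC))
```

```text
17.1833 [479.06560299 -55.20143735  94.1523477 ] [ 9.99232168e-01  3.91566172e-02 -1.35151083e-03 -8.28939196e-05] -85.51183888788862 [ 0.45783948  0.94049094 -4.30780305] 12.888327769797327
```

View pics/w16.png

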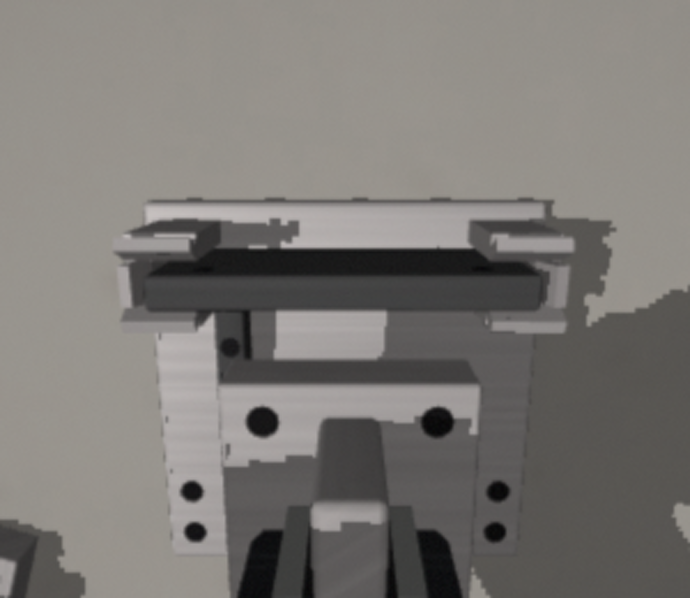

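View pics/s16.png

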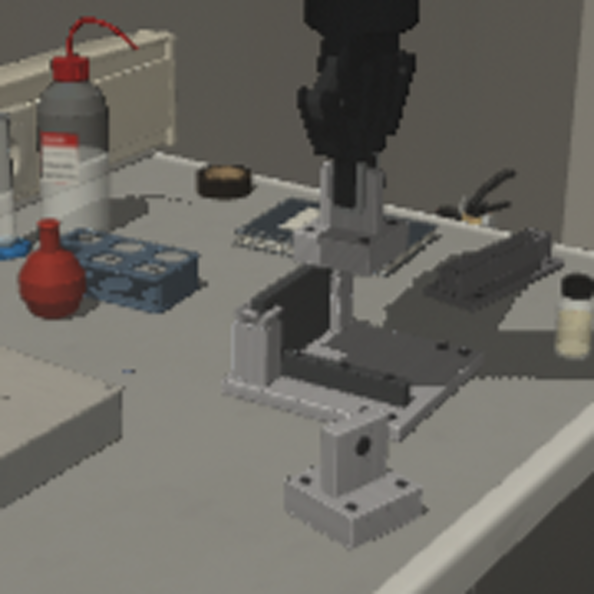

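Run:
```python
from fit import *
import pickle
np.set_printoptions(precision=2,suppress=True)
im=pickle.load(open("w16.pkl","rb"))
cv=lambda a:(np.array(a)+.5)/2.3-.5+[130,40]
S=[472.97,-51.69,.0794]
R=lambda q:np.array([[np.cos(S[2]),np.sin(S[2])],[-np.sin(S[2]),np.cos(S[2])]])@(np.array(q[:2])-S[:2])
for dz in(0,-8):
  for nm,a,z in (("base L",(146,203),12),("base R",(547,202),12),("base botL",(173,553),12),("base botR",(517,553),12),("plate topL",(146,308),72),("plate topR",(538,306),72),("foot L",(219,383),115),("foot R",(479,384),115),("fence end L",(217,312),30),("fence face",(244,312),30)):
    print(dz,nm,R(atz(im,cv(a),z+dz)))
```

```text
0 base L [69.74 66.12]
0 base R [ 69.9  -71.59]
0 base botL [-67.25  67.7 ]
0 base botR [-67.42 -71.28]
0 plate topL [45.75 52.47]
0 plate topR [ 46.17 -55.78]
0 foot L [37.71 25.5 ]
0 foot R [ 37.4  -32.77]
0 fence end L [35.55 40.68]
0 fence face [35.54 31.63]
-8 base L [69.2  68.28]
-8 base R [ 69.36 -73.68]
-8 base botL [-72.03  69.92]
-8 base botR [-72.21 -73.37]
-8 plate topL [44.07 54.74]
-8 plate topR [ 44.51 -57.87]
-8 foot L [35.15 27.  ]
-8 foot R [ 34.83 -34.25]
-8 fence end L [33.82 42.16]
-8 fence face [33.81 32.81]
```

Over the fixture, the bracket (front edge at row 383) is parallel to the plate (row 308). It is about 9 mm from the plate and 6 mm from the fence. Lowering.

Request:
move_arm(
  steps=[
    [-1,0,0,-15,0,0,0],
    [-1,0,0,-30,0,0,0],
    [-1,0,0,-45,0,0,0],
    [-1,0,0,-58,0,0,0],
    [-1,0,0,-65,0,0,0],
  ],
)

```text
clock: 17.7
position: [479.1, -54.4, 29.0]
ee_rot: [0.999, 0.04, -0.001, 0.0]
contact_force: [0.2, -0.8, -3.6]
gripper_width: 12.9
```

Request:
move_arm(
  steps=[
    [-1,0,0,-3,0,0,0],
    [-1,0,0,-6,0,0,0],
    [-1,0,0,-9,0,0,0],
    [-1,0,0,-12,0,0,0],
    [-1,0,0,-12,0,0,0],
  ],
)

```text
clock: 18.12
position: [480.1, -55.2, 18.4]
ee_rot: [0.999, 0.04, -0.0, -0.0]
contact_force: [-0.1, -0.2, -4.1]
gripper_width: 13.4
```

Request:
move_arm(
  steps=[
    [-1,0,0,-1,0,0,0],
    [-1,0,0,-1,0,0,0],
  ],
)

```text
clock: 18.28
position: [480.3, -55.3, 17.7]
ee_rot: [0.999, 0.04, 0.0, -0.0]
contact_force: [0.1, 0.0, -4.3]
gripper_width: 13.4
```

Request:
move_arm(
  steps=[
    [-1,0,0,-1.5,0,0,0],
    [-1,0,0,-3,0,0,0],
    [-1,0,0,-3,0,0,0],
    [-1,0,0,-3.5,0,0,0],
    [-1,0,0,-3.5,0,0,0],
  ],
)

```text
clock: 18.7
position: [480.1, -55.3, 13.9]
ee_rot: [0.999, 0.04, -0.0, 0.0]
contact_force: [0.6, -0.1, -4.4]
gripper_width: 13.1
```

Request:
move_arm(
  steps=[
    [-1,0,0,-0.5,0,0,0],
    [-1,0,0,-1,0,0,0],
    [-1,0,0,-1,0,0,0],
  ],
)

```text
clock: 18.95
position: [480.2, -55.3, 13.0]
ee_rot: [0.999, 0.04, 0.0, 0.0]
contact_force: [-0.1, -0.5, -3.7]
gripper_width: 13.1
```

Request:
move_arm(
  steps=[
    [-1,0,0,-0.4,0,0,0],
    [-1,0,0,-0.8,0,0,0],
    [-1,0,0,-0.8,0,0,0],
  ],
)

```text
clock: 19.2
position: [480.2, -55.3, 12.9]
ee_rot: [0.999, 0.04, 0.0, 0.0]
contact_force: [-2.4, -0.3, 4.4]
gripper_width: 13.2
```

Request:
move_arm(
  steps=[
    [-1,0,0,-0.4,0,0,0],
    [-1,0,0,-0.8,0,0,0],
    [-1,0,0,-0.8,0,0,0],
  ],
)

```text
clock: 19.45
position: [480.2, -55.3, 12.9]
ee_rot: [0.999, 0.04, 0.0, 0.0]
contact_force: [-4.9, 0.5, 11.6]
gripper_width: 13.0
```

The bracket is down on the base (contact at z 12.9, as expected). I'll ease the down-force and slide it towards the plate.

Request:
move_arm(
  steps=[
    [-1,0,0,0.8,0,0,0],
    [-1,1.5,0.1,0.8,0,0,0],
    [-1,3,0.2,0.8,0,0,0],
    [-1,4.5,0.4,0.8,0,0,0],
    [-1,6,0.5,0.8,0,0,0],
  ],
)

```text
clock: 19.87
position: [484.4, -55.3, 13.0]
ee_rot: [0.999, 0.04, -0.002, 0.0]
contact_force: [-6.9, -0.7, 10.9]
gripper_width: 12.9
```

Request:
move_arm(
  steps=[
    [-1,0.7,0.1,0,0,0,0],
    [-1,1.4,0.1,0,0,0,0],
    [-1,1.4,0.1,0,0,0,0],
  ],
)

```text
clock: 20.12
position: [485.8, -55.3, 13.0]
ee_rot: [0.999, 0.04, -0.002, 0.0]
contact_force: [-7.2, -0.5, 11.5]
gripper_width: 13.0
```

Request:
move_arm(
  steps=[
    [-1,0,0,0.7,0,0,0],
    [-1,0.7,0.1,0.7,0,0,0],
    [-1,1.4,0.1,0.7,0,0,0],
    [-1,1.4,0.1,0.7,0,0,0],
  ],
)

```text
clock: 20.45
position: [487.5, -54.9, 13.0]
ee_rot: [0.999, 0.04, -0.002, 0.0]
contact_force: [-5.9, 0.5, 6.6]
gripper_width: 12.7
```

Request:
move_arm(
  steps=[
    [-1,0.7,0.1,0,0,0,0],
    [-1,1.4,0.1,0,0,0,0],
    [-1,1.4,0.1,0,0,0,0],
  ],
)

```text
clock: 20.7
position: [488.0, -54.9, 13.1]
ee_rot: [0.999, 0.039, -0.003, 0.0]
contact_force: [-8.3, 1.1, 9.4]
gripper_width: 13.1
```

Run:
```python
from fit import *
import pickle
s=readout.read_state();q=s["ee_rot"];print(s["clock"],s["position"],q,s["contact_force"],s["wrist_torque"])
im=optics.get_image("wrist");pickle.dump(im,open("w17.pkl","wb"))
f=im["frame"][100:300,150:410];cv2.imwrite("pics/w17.png",cv2.resize(f,None,fx=3,fy=3,interpolation=cv2.INTER_CUBIC))
```

```text
20.7 [487.96202556 -54.92162277  13.098697  ] [ 9.99218139e-01  3.94517629e-02 -2.56069048e-03  3.33673252e-04] [-8.25468595  1.05575714  9.39483216] [0.21936932 2.12285896 0.04915704]
```

View pics/w17.png

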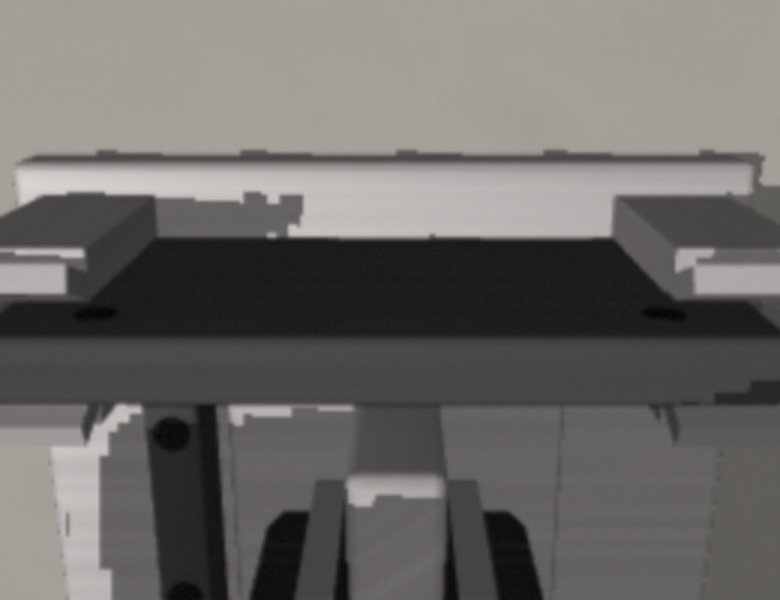

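Request:
move_arm(
  steps=[
    [-1,-0.1,1.5,0.3,0,0,0],
    [-1,-0.2,3,0.3,0,0,0],
    [-1,-0.4,4.5,0.3,0,0,0],
    [-1,-0.5,6,0.3,0,0,0],
    [-1,-0.5,6,0.3,0,0,0],
  ],
)

```text
clock: 21.17
position: [487.6, -50.0, 13.1]
ee_rot: [0.999, 0.039, -0.003, 0.001]
contact_force: [-5.7, -6.3, 6.2]
gripper_width: 12.9
```

Request:
move_arm(
  steps=[
    [-1,-0.1,0.8,0,0,0,0],
    [-1,-0.1,1.6,0,0,0,0],
    [-1,-0.1,1.6,0,0,0,0],
  ],
)

```text
clock: 21.42
position: [487.5, -48.6, 13.1]
ee_rot: [0.999, 0.039, -0.003, 0.001]
contact_force: [-5.5, -6.8, 5.7]
gripper_width: 13.0
```

Request:
move_arm(
  steps=[
    [-1,-0.1,0.8,0,0,0,0],
    [-1,-0.1,1.6,0,0,0,0],
    [-1,-0.1,1.6,0,0,0,0],
  ],
)

```text
clock: 21.67
position: [487.4, -48.4, 13.3]
ee_rot: [0.999, 0.04, -0.003, 0.002]
contact_force: [-3.5, -14.1, 5.7]
gripper_width: 13.2
```

Request:
move_arm(
  steps=[
    [-1,0,0.7,0,0,0,0],
    [-1,0,1.4,0,0,0,0],
    [-1,0,1.4,0,0,0,0],
  ],
)

```text
clock: 21.92
position: [487.4, -48.2, 13.3]
ee_rot: [0.999, 0.04, -0.003, 0.003]
contact_force: [-3.1, -20.1, 5.5]
gripper_width: 13.3
```

Request:
move_arm(
  steps=[
    [-1,0,0.7,0,0,0,0],
    [-1,0,1.4,0,0,0,0],
    [-1,0,1.4,0,0,0,0],
  ],
)

```text
clock: 22.17
position: [487.4, -48.0, 13.5]
ee_rot: [0.999, 0.04, -0.003, 0.004]
contact_force: [-1.0, -26.9, 5.0]
gripper_width: 13.3
```

Run:
```python
from fit import *
import pickle
np.set_printoptions(precision=4,suppress=True)
s=readout.read_state();q=s["ee_rot"];print(s["clock"],s["position"],q,s["contact_force"],s["wrist_torque"])
im=optics.get_image("wrist");pickle.dump(im,open("w18.pkl","wb"))
f=im["frame"][100:300,150:410];cv2.imwrite("pics/w18.png",cv2.resize(f,None,fx=3,fy=3,interpolation=cv2.INTER_CUBIC))
im=optics.get_image("scene");f=im["frame"][150:260,270:390];cv2.imwrite("pics/s18.png",cv2.resize(f,None,fx=5,fy=5,interpolation=cv2.INTER_CUBIC))
```

```text
22.1667 [487.3989 -48.0061  13.4668] [ 0.9992  0.0399 -0.0033  0.0035] [ -1.0309 -26.9007   5.0492] [-7.9571  0.1562  0.0138]
```

View pics/w18.png

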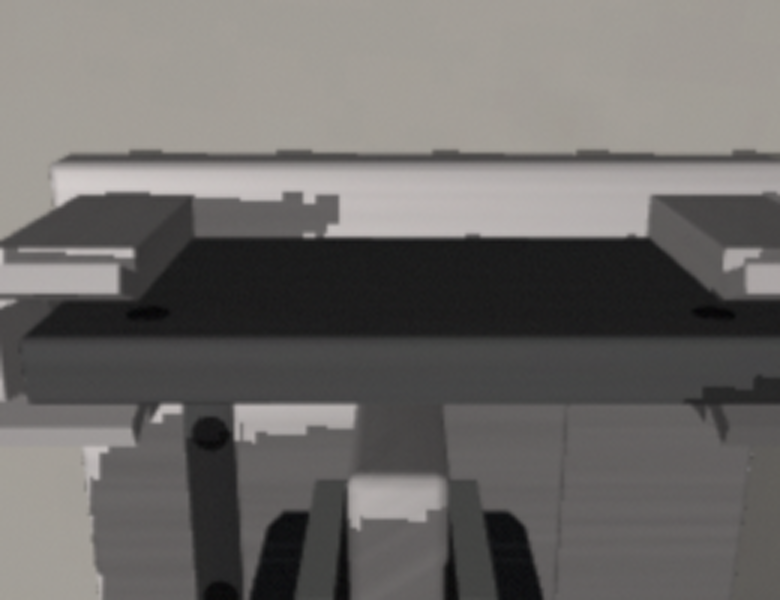

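View pics/s18.png

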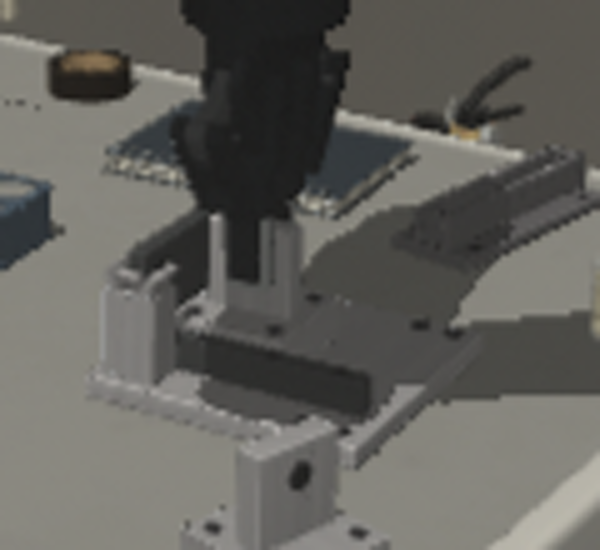

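Request:
move_arm(
  steps=[
    [-1,0.6,-1,-0.3,0,0,0],
    [-1,1.2,-2,-0.5,0,0,0],
    [-1,1.6,-3,-0.5,0,0,0],
    [-1,1.6,-3,-0.5,0,0,0],
    [-1,1.6,-3,-0.5,0,0,0],
  ],
)

```text
clock: 22.68
position: [487.4, -48.5, 13.2]
ee_rot: [0.999, 0.039, -0.004, 0.002]
contact_force: [-9.3, -10.7, 12.0]
gripper_width: 13.2
```

Run:
```python
from fit import *
from scipy.spatial.transform import Rotation as Ro
np.set_printoptions(precision=4,suppress=True)
s=readout.read_state();q=s["ee_rot"];print(s["clock"],s["position"],q,s["contact_force"],s["wrist_torque"])
a=np.radians(4.55/2); q0=[np.cos(a),np.sin(a),0,0]
print((Ro.from_quat(q)*Ro.from_quat(q0).inv()).as_rotvec())
```

```text
22.6833 [487.3941 -48.5144  13.1516] [ 0.9992  0.0391 -0.0042  0.0018] [ -9.2823 -10.6769  11.9509] [-3.1685  2.2463 -0.0662]
[-0.0039  0.0083 -0.0011]
```

Request:
move_arm(
  steps=[
    [-1,0,0,0,0.002,-0.004,0],
    [-1,0,0,0,0.004,-0.008,0],
    [-1,0,0,0,0.004,-0.008,0],
    [-1,0,0,0,0.004,-0.008,0],
  ],
)

```text
clock: 23.02
position: [487.6, -48.4, 13.0]
ee_rot: [0.999, 0.039, 0.0, -0.0]
contact_force: [-7.3, -11.6, 10.7]
gripper_width: 13.3
```

```bash
cat > st.py <<'E'
from fit import *
from scipy.spatial.transform import Rotation as Ro
np.set_printoptions(precision=4,suppress=True)
s=readout.read_state();q=s["ee_rot"];print(s["clock"],s["position"],q,s["contact_force"],s["wrist_torque"])
a=np.radians(4.55/2); q0=[np.cos(a),np.sin(a),0,0]
print((Ro.from_quat(q)*Ro.from_quat(q0).inv()).as_rotvec())
E
python3 st.py
```

```text
23.0167 [487.6212 -48.4066  12.9885] [ 0.9992  0.0394  0.     -0.    ] [ -7.2531 -11.5807  10.6536] [-3.1764  2.067  -0.0061]
[ 0.0001 -0.0001 -0.0006]
```

Request:
move_arm(
  steps=[
    [-1,0.8,0,0,0,0,0],
    [-1,1.6,0,0,0,0,0],
    [-1,1.6,0,0,0,0,0],
    [-1,1.6,0,0,0,0,0],
  ],
)

```text
clock: 23.35
position: [487.5, -48.5, 13.0]
ee_rot: [0.999, 0.039, -0.002, 0.0]
contact_force: [-10.4, -8.1, 15.5]
gripper_width: 13.0
```

```bash
python3 st.py
python3 - <<'E'
from fit import *
import pickle
im=optics.get_image("wrist");pickle.dump(im,open("w19.pkl","wb"))
f=im["frame"][100:300,150:410];cv2.imwrite("pics/w19.png",cv2.resize(f,None,fx=3,fy=3,interpolation=cv2.INTER_CUBIC))
im=optics.get_image("scene");f=im["frame"][170:250,280:380];cv2.imwrite("pics/s19.png",cv2.resize(f,None,fx=7,fy=7,interpolation=cv2.INTER_CUBIC))
im=optics.get_image("top");f=im["frame"][190:280,270:370];cv2.imwrite("pics/t19.png",cv2.resize(f,None,fx=6,fy=6,interpolation=cv2.INTER_CUBIC))
E
```

```text
23.35 [487.5056 -48.4522  12.9663] [ 0.9992  0.0392 -0.0016  0.    ] [-10.3985  -8.1316  15.5384] [-2.6737  3.0771 -0.0052]
[-0.0001  0.0032 -0.0009]
```

View pics/w19.png

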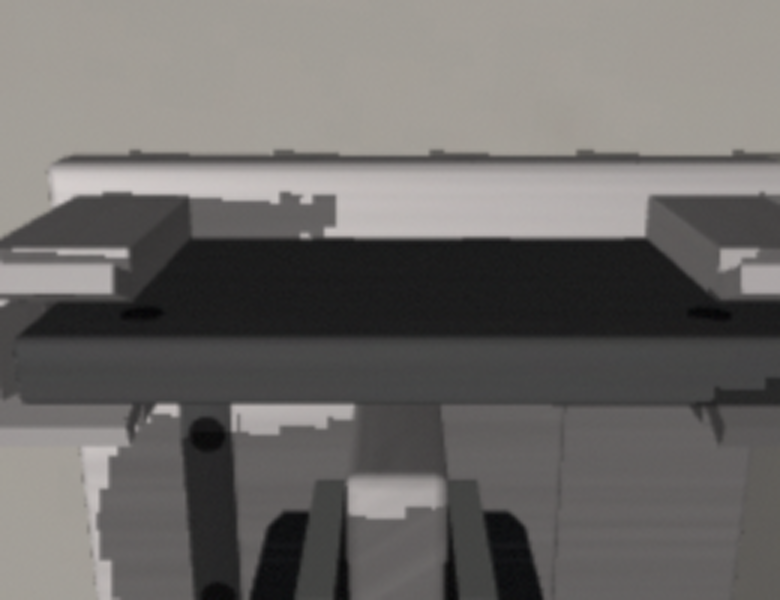

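View pics/s19.png

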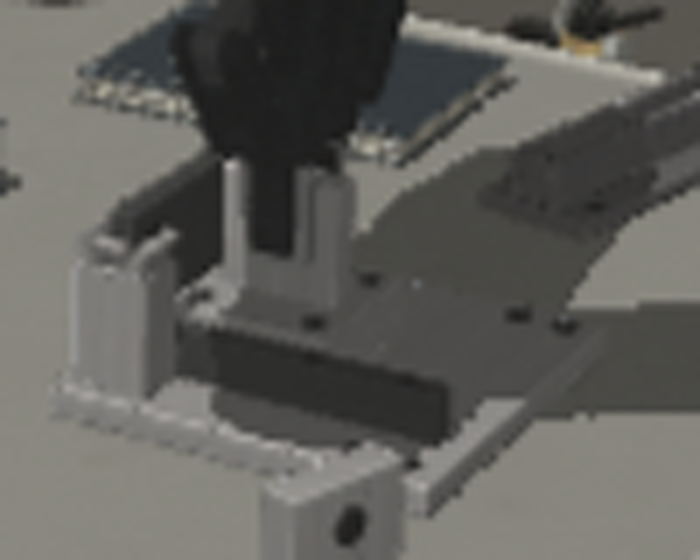

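View pics/t19.png

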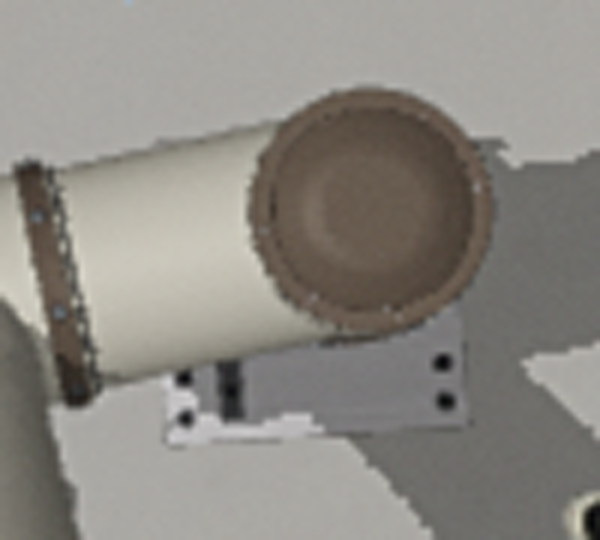

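The bracket is against the fence. The x-force could still be partly base friction, so I'll reduce the down-force and push again in x to confirm real plate contact.

Request:
move_arm(
  steps=[
    [-1,0,0,0.5,0,0,0],
    [-1,0,0,1,0,0,0],
    [-1,0,0,1,0,0,0],
  ],
)

```text
clock: 23.75
position: [487.6, -48.4, 13.0]
ee_rot: [0.999, 0.039, -0.002, -0.0]
contact_force: [-9.1, -10.3, 7.2]
gripper_width: 12.8
```

```bash
python3 st.py
```

```text
23.75 [487.5509 -48.4278  13.047 ] [ 0.9992  0.0391 -0.0016 -0.0001] [ -9.1125 -10.2801   7.2303] [-2.8899  2.3365  0.0245]
[ 0.0001  0.0031 -0.0012]
```

Request:
move_arm(
  steps=[
    [-1,0.8,0,0.2,0,-0.002,0],
    [-1,1.5,0,0.2,0,-0.003,0],
    [-1,1.5,0,0.2,0,-0.003,0],
  ],
)

```text
clock: 24.0
position: [487.6, -48.5, 13.0]
ee_rot: [0.999, 0.039, -0.002, -0.0]
contact_force: [-11.1, -9.0, 9.5]
gripper_width: 13.3
```

```bash
python3 st.py
```

```text
24.0 [487.5573 -48.4524  13.0141] [ 0.9992  0.0389 -0.0016 -0.    ] [-11.1012  -8.9808   9.5312] [-2.4582  3.0739 -0.0009]
[-0.0001  0.0033 -0.0015]
```

Request:
move_arm(
  steps=[
    [-1,0.8,0.2,0.5,0,-0.003,0.001],
    [-1,1.6,0.4,1,0,-0.006,0.001],
    [-1,2,0.5,1.2,0,-0.006,0.001],
    [-1,2,0.5,1.2,0,-0.006,0.001],
  ],
)

```text
clock: 24.33
position: [487.7, -48.4, 13.1]
ee_rot: [0.999, 0.039, -0.001, 0.0]
contact_force: [-11.1, -9.7, 6.4]
gripper_width: 12.4
```

```bash
python3 st.py
```

```text
24.3333 [487.6552 -48.4371  13.0576] [ 0.9992  0.039  -0.0006  0.0003] [-11.108   -9.6962   6.4323] [-2.8543  3.2216  0.0179]
[-0.0007  0.0013 -0.0014]
```

Request:
move_arm(
  steps=[
    [-1,0.5,0.5,0.2,0,-0.001,0],
    [-1,1,1,0.2,0.001,-0.002,0],
    [-1,1,1,0.2,0.001,-0.002,0],
    [-1,1,1,0.2,0.001,-0.002,0],
  ],
)

```text
clock: 24.67
position: [487.7, -48.4, 13.1]
ee_rot: [0.999, 0.039, -0.001, 0.0]
contact_force: [-11.5, -13.5, 5.1]
gripper_width: 13.1
```

Request:
move_arm(
  steps=[
    [-1,0,0,0,0,0,0],
    [-1,0,0,0,0,0,0],
    [-1,0,0,0,0,0,0],
    [-1,0,0,0,0,0,0],
    [-1,0,0,0,0,0,0],
  ],
)

```text
clock: 25.08
position: [487.7, -48.4, 13.1]
ee_rot: [0.999, 0.039, -0.001, 0.0]
contact_force: [-11.4, -13.3, 4.9]
gripper_width: 13.2
```

```bash
python3 st.py
python3 - <<'E'
from fit import *
im=optics.get_image("wrist");f=im["frame"][180:300,200:350];cv2.imwrite("pics/w20.png",cv2.resize(f,None,fx=5,fy=5,interpolation=cv2.INTER_CUBIC))
im=optics.get_image("scene");f=im["frame"];cv2.imwrite("pics/s20.png",f)
cv2.imwrite("pics/s20z.png",cv2.resize(f[185:240,290:370],None,fx=9,fy=9,interpolation=cv2.INTER_CUBIC))
E
```

```text
25.0833 [487.6854 -48.3663  13.0825] [ 0.9992  0.0389 -0.0007  0.0004] [-11.3778 -13.258    4.8513] [-3.9593  3.3701  0.0797]
[-0.0009  0.0014 -0.0015]
```

View pics/w20.png

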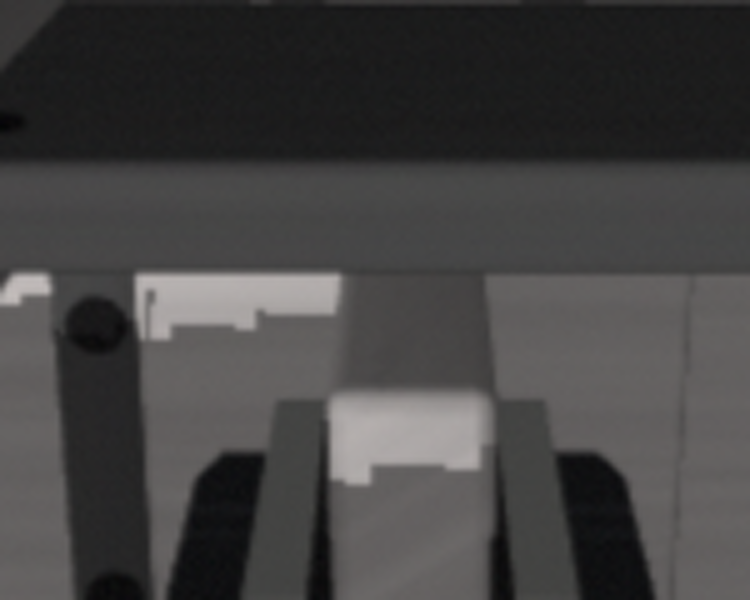

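View pics/s20z.png

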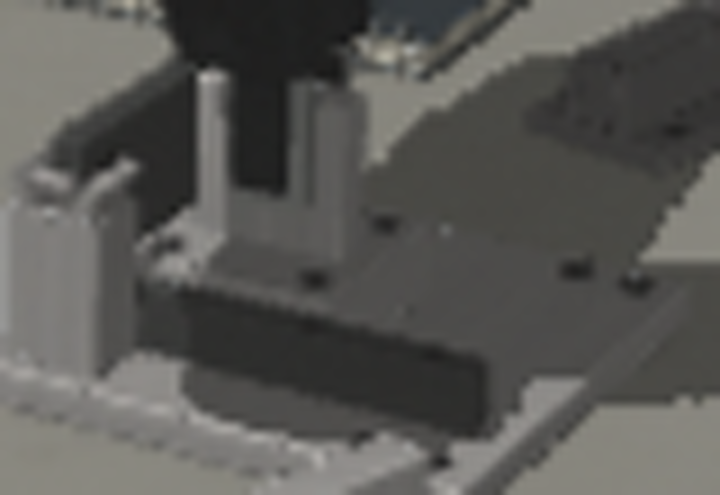

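View pics/s20.png

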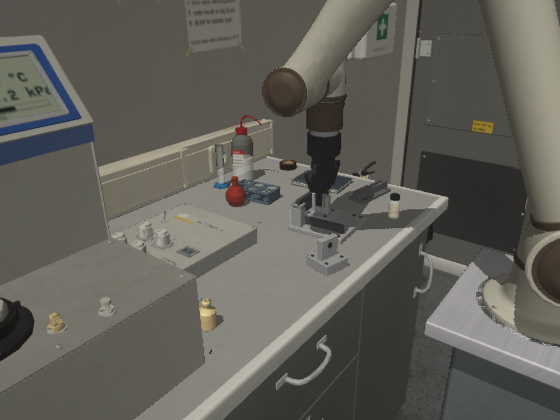

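The bracket sits against both fences: its left edge meets the fence face with no visible gap, and the web is aligned with the plate. The forces are steady and the bystanders haven't moved. Handing in.

```bash
python3 -c "
from bench import workorder
print(workorder.job_done())"; python3 st.py
```

```text
the job is handed in; nothing more can be done
None
the job is handed in; nothing more can be done
```

I put the stop plate upright in the fixture slot, let go of it, then set the bracket flat on the base. The bracket was held pressed into the corner when I handed in, at about 25 s. It was the one farthest to the robot's left.

**Plate:** it touched the slot floor at a TCP height of 12.8 mm, about 4 mm above its height in the stand, as expected. The picture after release showed it upright between the posts.

**Bracket:** the last reading before hand-in was steady over about 0.4 s:
- **Push:** about 11 N along x (towards the plate), 13 N along y (towards the fence) and 5 N down.
- **Position:** TCP at (487.7, −48.4, 13.1) mm, with about 0.1° of tilt. The position did not move when I pushed harder in x and y.

**Checks that disagreed or were limited:**
- My first attempt to grip the plate closed on nothing. The real fingertips looked about 30 mm higher than the reported TCP, so I went lower and gripped it.
- The wrist camera's depth was about 8 mm off, so I settled the final positions by touch.
- The fence-side contact shows in the wrist picture. The plate-side contact line was hidden from the cameras, so that rests on the force and the stalled motion only.
- While finding the fence, the sideways force rose briefly to 27 N; I then backed it off.

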